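# Turn the drive shaft to its flat and hold the shaft collar on it

### The arm

A 6-joint arm with a two-finger parallel gripper is mounted at the origin on a cart in front of the work surface, level with it; the furniture and walls round the work are solid. World frame = base frame: x ahead of the robot, y to its left, z up, the work surface at z = 0. Lengths are in m, angles in rad, forces in N, time in s.
With the tool pointing down it reaches from about 0.375 to 0.9 m from the base axis. Payload 3.1 kg.
Tool frame: the origin (TCP) lies between the finger pads; the fingertips stand 11 mm ahead of it and the grasp point (between the pads) lies 8 mm behind it; z points along the fingers, y is the direction in which the jaws open and shut (so a half turn about z gives the same grasp; the last joint's range is limited). The gripper opens to 85 mm and grips with 20 to 120 N. Pads are 22 mm wide; open, the fingers measure 114 mm over their backs; the gripper's body (76 mm by 85 mm) begins 54 mm behind the grasp point. The pads swing forward as they close: fully open they stand 13 mm farther back than shut.
Start: joints at [0.926, 0.527, 1.433, -0, 1.181, -0.178], TCP at [0.281, 0.558, 0.21] pointing down, gripper open.
Joint ranges: [-3.08, 3.08], [-0.75, 2.2], [0.22, 2.44], [-1.43, 4.57], [0, 2.65], [-2.85, 2.85]. Speed limits (rad/s): [2.79, 2.79, 3.14, 3.14, 3.14, 3.14].

### API

Orientations are given as a unit quaternion [x, y, z, w].
In Python, from station import manip gives the robot as it stands.
- The arm moves only by the tool move_arm, never from a script. Its argument "deltas" is a list of rows, each a list of 5 numbers: the shift along the tool's x, y, z in units of 40 cm (1.0 is 40 cm), then the turn about the tool's z in units of 0.5 rad (1.0 is 0.5 rad), then the opening in per cent of the stroke, from 0 (shut) to 100 (fully open). In form: [[x, y, z, twist, grip], ...]. A call has exactly 8 rows; each row is the pose to reach, as a shift and turn from the pose commanded when the call began, along the tool's axes at that moment; what a row does not reach only later rows make up. A row lasts 1/12 s, in which the tool goes at most 41.7 mm and 7.16 degrees, less where a joint would pass 70% of its speed; a pose out of reach is approached as far as the arm can. A call with a number of a shift or a turn outside -1 to 1 is refused whole. A call with a gripper value outside its range is refused whole. The fingers move at their own pace and stop on an object; "force" is the grip in N (left out, the last holds). Time passes only in rows, so rows that repeat a pose let the fingers close, or fill a call up. It gives the time, the measured TCP pose, the force and the opening at its end, in the units of the state.
- manip.sense(): the state, without advancing time (a new reading comes with each control period).
- manip.snapshot(name): name is "scene" or "top" or "wrist"; returns (picture, depth): 480x640x3 uint8, red, green, blue; 480x640 float32, m along the optical axis (not along the pixel's ray), 0 where there is no reading.
- manip.get_calibration(name): a dict with "vfov" (degrees; the focal length in pixels is half the picture's height over the tangent of half this angle, whatever the lens; pixels are square), "cx", "cy" (the principal point, pixels), "pose" (4x4, takes a point from camera to world coordinates). Camera axes: x right, y down, z forward; pixel columns grow to the right and rows downward; lengths in m; the calibration is good to about 2 mm. A picture is of the moment at which its call begins: read the wrist's pose just before it. get_calibration takes no time and is no camera call; for the wrist camera it gives the pose at the moment of the call.
- manip.sign_off(): hands the job in, once; it reports no verdict.
The state is a dict: "t": time; "q": joint angles; "qd": joint speeds; "tau": joint torques, N m; "tcp_pos": TCP position; "tool_rot": TCP orientation; "force": force on the tool from outside, world axes, zero at the start; "ft_torque": the same for the moment, N m; "finger_gap": opening from 0.0 (shut) to 1.0 (fully open).
Only numpy, scipy, OpenCV 4.12 (cv2) and the standard library are available. Lean on these libraries where they do the work, as an engineer would, in place of code of your own. Each camera call takes 0.05 s, during which the arm holds its last target.

### The job

Pinch the bare upright shaft of the small gear drive and turn it, feeling for its set-screw flat, until the flat squarely faces the forked key rest on the drive's base plate. Then fetch the steel collar, thread it over the shaft with its set screw towards the key rest, bring it to mid-flat so that the screw is level with the rest's notch and clear of the housing below, and press the screw tip lightly against the flat. Finish while still gripping the collar there, level and pressed on the flat; leave the bobbin, hex key and screwdriver where they lie.

Things in the scene. Friction and masses are not known exactly. Their poses are not given: they have to be found in the camera images.
- stand: fixed gear drive: grey 72 mm square gearbox, top 48 mm up, then a 32 mm round boss to 60 mm, on a 210 x 90 x 8 mm aluminium base plate. Origin on the table under the upright shaft's axis, z up. The forked key rest, a post 30 mm wide, 14 mm thick, 99.5 mm high, stands 90 mm from the axis towards the stand's -x.
- shaft (a joint): turn of the shaft in rad, anticlockwise seen from above positive; 0 when the flat faces the key rest (the stand's -x). Stays where it is left; friction about 0.08 N m. Starts 0.6 to 2.0.
- flat (a point): middle of the shaft's flat, 87.5 mm above the table; turns with the shaft, its -x points out of the flat. The bare steel shaft, 20 mm thick, rises to 106 mm; from 70 mm to its end it is D-shaped: one flat, 15 mm wide, 6.5 mm from the axis (16.5 mm over flat and opposite side, 20 mm over round sides); 1.5 mm bevel at the top
- notch (a point): middle of the 8 mm wide, open-topped notch of the key rest, 87.5 mm above the table, 90 mm from the shaft's axis
- collar: loose plain steel shaft collar, 40 mm round, 16 mm thick, 23 mm bore, about 0.12 kg; two flat gripping lands 26 mm long on its y sides, 41 mm across. Lies flat on the table; origin at the middle of its underside, z up along the bore, the set screw on its -x side.
- set_screw: dark set screw fixed in the collar (same origin and axes as the collar), 5 mm thick, along the collar's x at mid-thickness (8 mm up); its 8 mm head ends 25 mm from the bore's axis on -x, its tip stands 3.5 mm into the bore. So the collar passes over the shaft only with the screw at the flat, with 1.5 mm of play all round.
- screw_tip (a point): flat inner tip of the set screw, 8 mm from the bore's axis on the collar's -x side, 8 mm above the collar's underside
- bobbin: bystander: small spool of copper with black end discs, 31 mm round, 24 mm high; origin at the middle of its underside. It and the collar may change places.
- hex_key: bystander: black hex key lying flat, 80 x 27 mm, 4 mm thick; origin at its middle
- screwdriver: bystander: screwdriver lying flat, 160 mm long along its y, 22 mm high; origin at its middle
Mind the look-alikes: they are no part of the job. Several things have the shape of the collar; the one meant has the colours described above.

How it is judged:
On the way, in this order (a step that is already met when the one before it is completed fails the run):
1. the bare shaft is turned until its flat faces the key rest, the collar still away (value of joint shaft between -0.2 and 0.2 rad and horizontal distance between collar and stand above 0.08 m), for 0.2 s.
2. the collar is threaded over the shaft, its screw at the flat (horizontal distance between collar and stand below 0.005 m and z of screw_tip in the frame of stand below 0.1 m), for 0.1 s.
At the end, for the whole second after the job is handed in: flat faces the key rest within 0.2 rad; collar round the shaft (5 mm), level (0.12 rad), its set screw to the key rest (0.25 rad), 81.5 to 93.5 mm above the table; screw tip presses the flat with 0.5 to 25 N; fingers grip the collar (over 2 N), at rest (value of joint shaft between -0.2 and 0.2 rad and horizontal distance between collar and stand below 0.005 m and x of screw_tip in the frame of stand below -0.003 m and z of screw_tip in the frame of stand between 0.0815 and 0.0935 m and angle between the x axis of collar and the x axis of stand, either way round below 0.25 rad and angle between collar's own z axis and vertical below 0.12 rad and contact force between set_screw and stand between 0.5 and 25 N and contact force between the fingers and collar above 2 N and linear speed of collar below 0.02 m/s); the arm keeps its last pose, push and grip.
It fails at once if the bobbin, hex key or screwdriver is disturbed (distance of any of bobbin, hex_key, screwdriver from where it was at the start of the episode above 0.02 m).
It fails at once if the collar or its screw is rammed against the drive (over 40 N) (contact force between collar and stand above 40 N).
It also fails if it takes over 72 s, if anything falls off the work surface, if the arm or the gripper's body presses on something with over 40 N, if the wrist force passes 120 N, or if a joint passes its speed limit or range.

## Working session

There is one attempt and no reset: what is moved stays moved. The work goes in short steps, Python scripts to look and compute and a tool call to move; the robot and the scene stay as the last step left them, time stands still between calls to the robot, and variables do not carry over. Pictures are saved under pics/ and viewed, and the job is handed in when it is done.

Besides the shell and the picture viewer there is one more tool, called after ">>>" as name(argument=value, ...), one argument or row to a line, values as JSON. move_arm: Moves the arm, as the interface text tells. Its arguments: {"type":"object","properties":{"deltas":{"type":"array","items":{"type":"array","items":{"type":"number"}}},"force":{"type":"number"}},"required":["deltas"]}

```bash
mkdir -p pics; ls
python3 - <<'E'
from station import manip
import cv2,numpy as np
print(manip.sense())
for n in ("scene","top","wrist"):
    p,d=manip.snapshot(n); c=manip.get_calibration(n)
    cv2.imwrite(f"pics/{n}0.png",p[:,:,::-1]); np.savez(f"pics/{n}0.npz",p=p,d=d,pose=c["pose"],k=[c["vfov"],c["cx"],c["cy"]])
    print(n,c, (d>0).mean())
E
```

```text
pics
{'t': 0.0, 'q': array([ 9.26482010e-01,  5.28443984e-01,  1.43391689e+00, -2.73491840e-05,
        1.18143692e+00, -1.78468971e-01]), 'qd': array([-0.00034289, -0.00052408,  0.00153559, -0.00053333,  0.00043737,
        0.00091107]), 'tau': array([ 1.12882713e-03, -4.42349589e+01, -1.78031266e+01, -2.41855532e-04,
        8.30316130e-03,  9.11762697e-06]), 'tcp_pos': array([0.28022341, 0.5577852 , 0.20934269]), 'tool_rot': array([ 2.30817049e-01,  9.72996544e-01, -1.01563333e-03, -4.29310899e-04]), 'force': array([ 0.2017006 ,  0.02182298, -0.35305816]), 'ft_torque': array([ 0.02085485, -0.00282371, -0.0246594 ]), 'finger_gap': 0.9985702124986661}
scene {'vfov': 52.07389364471624, 'cx': 320.1012623885135, 'cy': 242.07833840695739, 'pose': array([[-0.49541621, -0.620708  ,  0.60768772,  0.0101409 ],
       [-0.86861816,  0.34748323, -0.35321085,  0.3318363 ],
       [ 0.00807951, -0.70283497, -0.71130706,  0.69360231],
       [ 0.        ,  0.        ,  0.        ,  1.        ]])} 0.9138639322916666
top {'vfov': 50.958676790087985, 'cx': 330.21152087755684, 'cy': 233.58300025026583, 'pose': array([[-0.01715989, -0.98979322,  0.14147411,  0.39336616],
       [-0.99965299,  0.01415556, -0.02221508,  0.04228837],
       [ 0.01998569, -0.14180623, -0.98969266,  0.99402378],
       [ 0.        ,  0.        ,  0.        ,  1.        ]])} 0.99583984375
wrist {'vfov': 67.70009281919096, 'cx': 319.76843367623314, 'cy': 237.42502704551313, 'pose': array([[ 4.48571960e-01,  8.46520297e-01,  2.86682024e-01,
         2.06219750e-01],
       [ 8.93746718e-01, -4.24883000e-01, -1.43844503e-01,
         5.95478217e-01],
       [ 3.90269933e-05,  3.20745729e-01, -9.47165337e-01,
         3.72382482e-01],
       [ 0.00000000e+00,  0.00000000e+00,  0.00000000e+00,
         1.00000000e+00]])} 0.996015625
```

View pics/scene0.png

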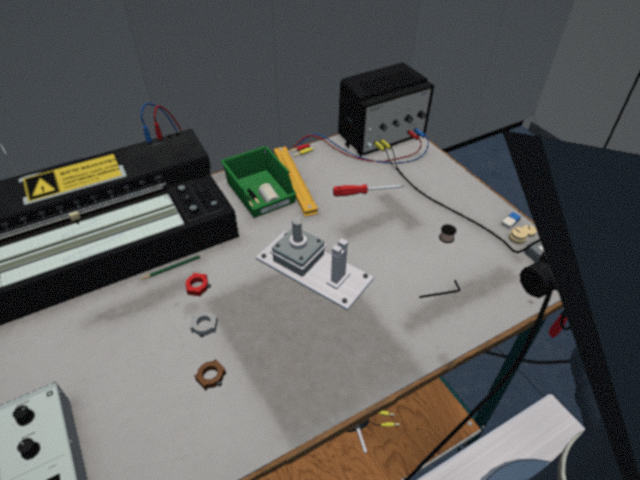

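View pics/top0.png

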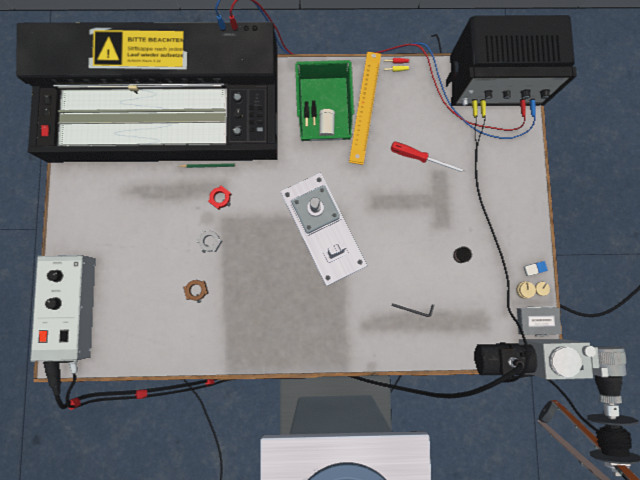

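View pics/wrist0.png

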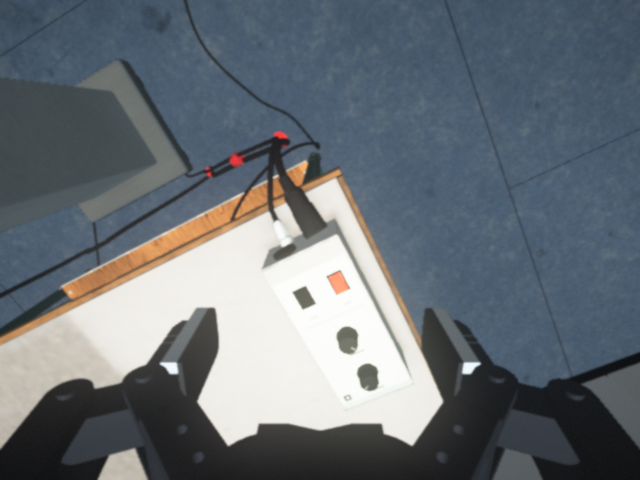

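The top view shows the drive with its shaft near (316,206) and its key rest at (337,250). The steel collar is at (209,241), with red and brown look-alikes at (219,197) and (196,291). The bobbin is at (462,255). I'll zoom in and get coarse positions.

```bash
cat > h.py <<'E'
import numpy as np,cv2
from station import manip
def snap(n,tag):
    c=manip.get_calibration(n); p,d=manip.snapshot(n)
    np.savez(f"pics/{n}{tag}.npz",p=p,d=d,pose=c["pose"],k=[c["vfov"],c["cx"],c["cy"]])
    cv2.imwrite(f"pics/{n}{tag}.png",p[:,:,::-1]); return load(n,tag)
def load(n,tag):
    z=np.load(f"pics/{n}{tag}.npz"); return z["p"],z["d"],z["pose"],z["k"]
def ray(uv,T,k):
    f=240/np.tan(np.radians(k[0])/2); uv=np.atleast_2d(uv).astype(float)
    r=np.c_[(uv-[k[1],k[2]])/f,np.ones(len(uv))]; return r
def onplane(uv,T,k,z):
    r=ray(uv,T,k)@T[:3,:3].T; s=(z-T[2,3])/r[:,2]; return T[:3,3]+r*s[:,None]
def cloud(d,T,k):
    v,u=np.mgrid[:480,:640]; r=ray(np.c_[u.ravel(),v.ravel()],T,k)*d.reshape(-1,1)
    return (r@T[:3,:3].T+T[:3,3]).reshape(480,640,3)
def proj(P,T,k):
    f=240/np.tan(np.radians(k[0])/2); q=(np.atleast_2d(P)-T[:3,3])@T[:3,:3]
    return q[:,:2]/q[:,2:]*f+[k[1],k[2]]
def crop(p,u0,v0,u1,v1,s,name):
    cv2.imwrite("pics/"+name,cv2.resize(p[v0:v1,u0:u1,::-1],None,fx=s,fy=s,interpolation=cv2.INTER_CUBIC))
E
python3 - <<'E'
from h import *
p,d,T,k=load("top","0")
crop(p,170,160,370,300,4,"c0.png")
for n,uv,z in (("shaft",(316,205),.106),("collar",(209,241),.016),("bobbin",(462,255),.012),("box1",(303,75),.0),("post",(338,248),.0995),("red",(219,197),.016),("brown",(196,291),.016)):
    print(n,onplane(uv,T,k,z)[0],"depth z",cloud(d,T,k)[uv[1],uv[0]])
E
```

```text
shaft [0.57249923 0.04698024 0.106     ] depth z [0.57246015 0.04697921 0.10619375]
collar [0.52195249 0.25679791 0.016     ] depth z [ 0.52451984  0.2610808  -0.00352716]
bobbin [ 0.48744801 -0.23848557  0.012     ] depth z [ 0.48608546 -0.23441922  0.02622231]
box1 [0.87041805 0.07101143 0.        ] depth z [0.86114844 0.07045331 0.01931491]
post [0.49500213 0.00873036 0.0995    ] depth z [0.49675349 0.00815211 0.08408592]
red [0.60924939 0.23862427 0.016     ] depth z [ 0.61302641  0.2420593  -0.00111119]
brown [0.4254832  0.28001826 0.016     ] depth z [ 0.42602572  0.28403394 -0.00052057]
```

View pics/c0.png

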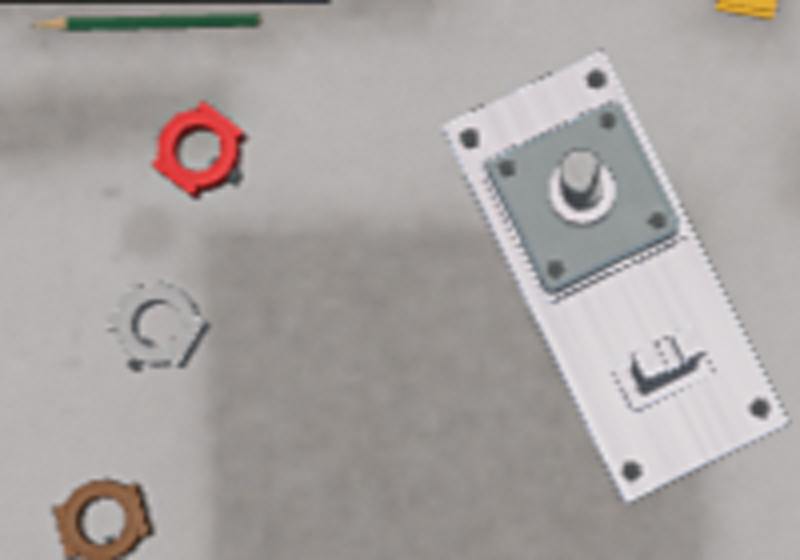

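>>> move_arm(
  deltas=[
    [-0.05,-0.02,0,0,100],
    [-0.15,-0.07,0,0,100],
    [-0.25,-0.12,0,0,100],
    [-0.35,-0.17,0,0,100],
    [-0.45,-0.22,0,0,100],
    [-0.55,-0.27,0,0,100],
    [-0.62,-0.3,0,0,100],
    [-0.65,-0.32,0,0,100],
  ],
)

```text
t: 0.82
tcp_pos: [0.4588, 0.3237, 0.2102]
tool_rot: [0.232, 0.973, -0.0, 0.001]
force: [-0.7, 0.5, 0.6]
finger_gap: 0.999
```

Run:
```python
from h import *
print(manip.sense()["tcp_pos"])
snap("wrist","1")
```

```text
[0.45876155 0.32366219 0.21023437]
```

View pics/wrist1.png

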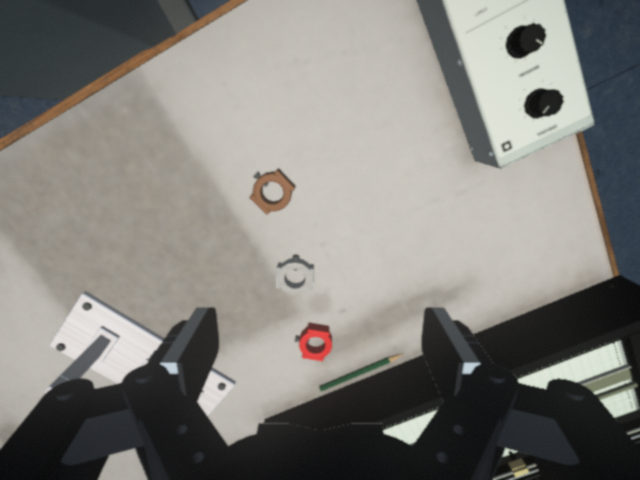

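Run:
```python
from h import *
p,d,T,k=load("wrist","1")
crop(p,255,235,335,310,8,"c1.png")
print(np.degrees(np.arctan2(*(onplane((295,200),T,k,.016)-onplane((295,270),T,k,.016))[0,[1,0]])))
hsv=cv2.cvtColor(p,cv2.COLOR_RGB2HSV)
print(p[273,275:316:2].tolist())
```

```text
151.8737092806244
[[176, 174, 167], [179, 179, 173], [186, 185, 178], [188, 187, 179], [187, 186, 178], [180, 179, 172], [190, 186, 179], [195, 191, 183], [196, 191, 184], [196, 192, 184], [195, 192, 184], [196, 192, 186], [196, 193, 185], [198, 194, 186], [192, 189, 181], [188, 185, 179], [191, 188, 180], [187, 186, 179], [186, 184, 177], [178, 176, 171], [194, 191, 184]]
```

View pics/c1.png

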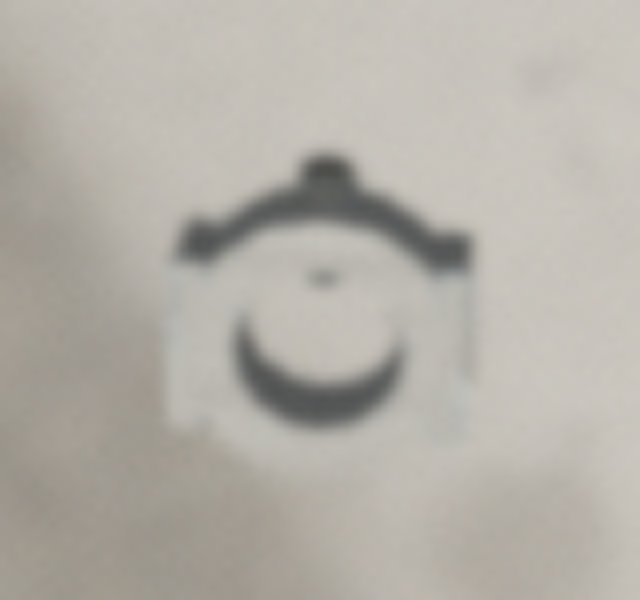

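>>> move_arm(
  deltas=[
    [-0.04,-0.03,-0.05,0,100],
    [-0.14,-0.1,-0.1,0,100],
    [-0.24,-0.17,-0.1,0,100],
    [-0.34,-0.24,-0.1,0,100],
    [-0.43,-0.3,-0.1,0,100],
    [-0.52,-0.36,-0.1,0,100],
    [-0.6,-0.42,-0.1,0,100],
    [-0.64,-0.45,-0.1,0,100],
  ],
)

```text
t: 1.53
tcp_pos: [0.6017, 0.0542, 0.2501]
tool_rot: [0.231, 0.973, 0.0, -0.0]
force: [1.5, 0.9, -0.5]
finger_gap: 0.997
```

Run:
```python
from h import *
print(manip.sense()["tcp_pos"])
snap("wrist","2")
```

```text
[0.60165625 0.0542298  0.2501096 ]
```

View pics/wrist2.png

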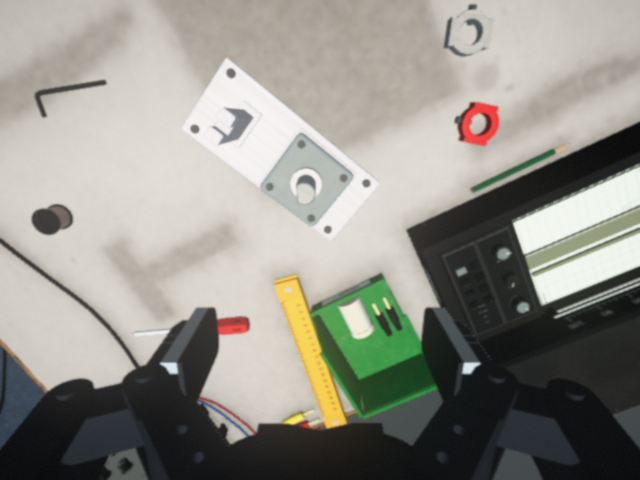

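The wrist view shows the drive plate from (225,60) to (378,185), the shaft top near (308,194) and the key rest at (236,121). The collar is at (468,32) and the bobbin at (48,219). Next I'll zoom in on the drive.

Run:
```python
from h import *
p,d,T,k=load("wrist","2")
crop(p,270,145,350,225,8,"c2.png")
crop(p,180,50,390,250,4,"c2b.png")
P=cloud(d,T,k)
# plate mask by height
s=P[50:250,170:400]; 
m=np.zeros((480,640),np.uint8); m[(P[...,2]>.004)&(P[...,2]<.013)]=255
m[:40]=0;m[260:]=0;m[:,:170]=0;m[:,395:]=0
m=cv2.morphologyEx(m,cv2.MORPH_OPEN,np.ones((3,3)))
pts=np.argwhere(m>0); X=P[m>0]; print(len(X),np.median(X[:,2]))
print(cv2.minAreaRect(X[:,:2].astype(np.float32)*1000))
b=(P[...,2]>.044)&(P[...,2]<.052);b[:130]=0;b[260:]=0;b[:,:200]=0;b[:,395:]=0
print("box",cv2.minAreaRect(P[b][:,:2].astype(np.float32)*1000),P[b][:,2].mean())
b=(P[...,2]>.102)&(P[...,2]<.11);b[:130]=0;b[260:]=0;b[:,:200]=0;b[:,395:]=0
print("shaft",b.sum(),P[b].mean(0))
b=(P[...,2]>.094)&(P[...,2]<.104);b[155:]=0;b[:,:200]=0;b[:,270:]=0
print("post",b.sum(),P[b].mean(0),cv2.minAreaRect(P[b][:,:2].astype(np.float32)*1000))
```

```text
8917 0.007133565046315182
((546.5559692382812, 35.91545104980469), (210.44276428222656, 90.0596923828125), 25.10511589050293)
box ((556.7578735351562, 40.84883117675781), (118.95185089111328, 71.54924774169922), 24.931596755981445) 0.04712698867541572
shaft 359 [0.57830477 0.05181735 0.10491606]
post 483 [0.49694536 0.01327376 0.0981862 ] ((496.7779235839844, 12.51106071472168), (14.364422798156738, 30.2049560546875), 25.248310089111328)
```

View pics/c2.png

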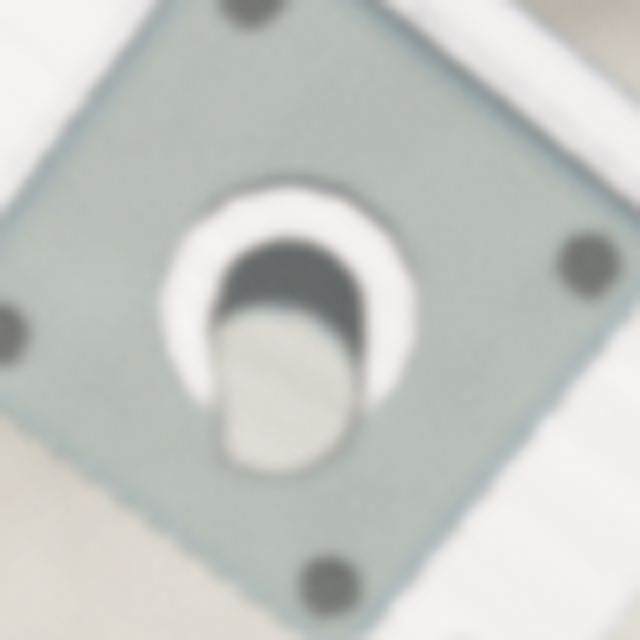

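View pics/c2b.png

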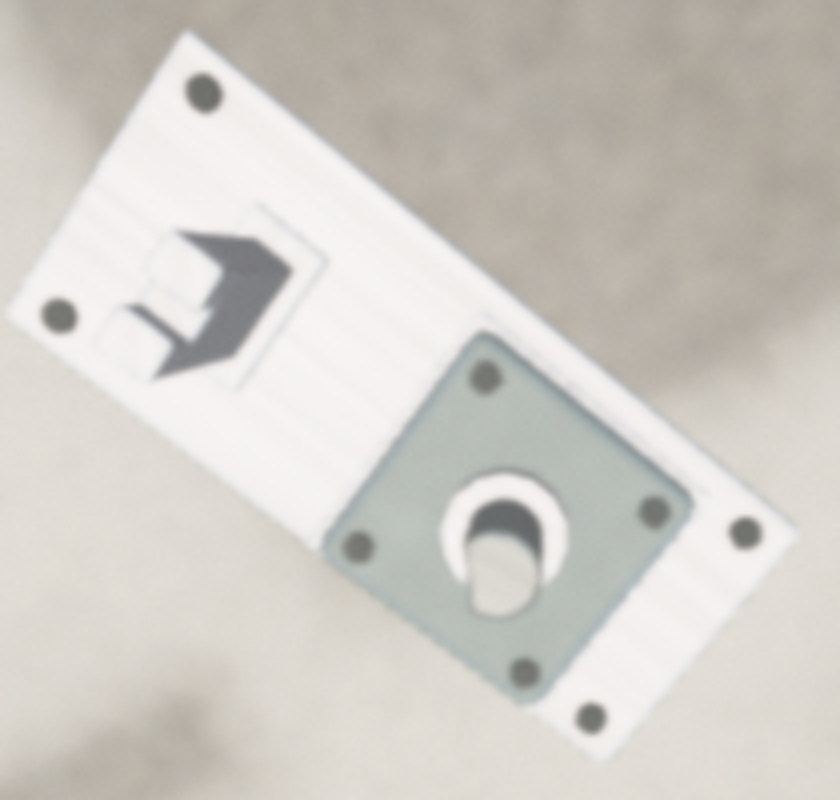

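Run:
```python
from h import *
p,d,T,k=load("wrist","2")
P=cloud(d,T,k)
b=(P[...,2]>.101)&(P[...,2]<.11);b[:130]=0;b[260:]=0;b[:,:200]=0;b[:,395:]=0
c=max(cv2.findContours(b.astype(np.uint8),0,cv2.CHAIN_APPROX_NONE)[0],key=len)[:,0]
W=onplane(c,T,k,.106)[:,:2]*1000
print(cv2.minEnclosingCircle(W.astype(np.float32)))
(cx,cy),r=cv2.minEnclosingCircle(W.astype(np.float32))
a=np.degrees(np.arctan2(W[:,1]-cy,W[:,0]-cx)); rr=np.hypot(W[:,0]-cx,W[:,1]-cy)
o=np.argsort(a); print(np.c_[a[o],rr[o]].round(1).tolist())
# top view same
p,d,T,k=load("top","0"); Q=cloud(d,T,k)
b=(Q[...,2]>.1)&(Q[...,2]<.112);b[:190]=0;b[225:]=0;b[:,:295]=0;b[:,335:]=0
print("top shaft",b.sum(),Q[b].mean(0),cv2.minEnclosingCircle(Q[b][:,:2].astype(np.float32)*1000))
b=(Q[...,2]>.094)&(Q[...,2]<.104);b[:230]=0;b[270:]=0;b[:,:315]=0;b[:,365:]=0
print("top post",b.sum(),cv2.minAreaRect(Q[b][:,:2].astype(np.float32)*1000),Q[b].mean(0))
b=(Q[...,2]>.004)&(Q[...,2]<.013);b[:160]=0;b[300:]=0;b[:,:270]=0;b[:,380:]=0
b=cv2.morphologyEx(b.astype(np.uint8),cv2.MORPH_OPEN,np.ones((3,3)))>0
print("plate",cv2.minAreaRect(Q[b][:,:2].astype(np.float32)*1000))
s=manip.sense(); print(s["tcp_pos"],s["qd"].round(4)); print(manip.get_calibration("wrist")["pose"]-load("wrist","2")[2])
```

```text
((577.84228515625, 51.1651725769043), 10.070385932922363)
[[-178.2, 10.0], [-171.1, 9.7], [-164.0, 8.4], [-163.8, 9.6], [-155.5, 8.4], [-150.5, 7.9], [-144.9, 7.5], [-138.6, 7.1], [-131.7, 6.9], [-124.4, 6.7], [-116.8, 6.7], [-108.2, 5.9], [-100.0, 6.1], [-92.4, 6.4], [-85.7, 6.8], [-79.8, 7.3], [-74.7, 7.9], [-70.4, 8.6], [-66.6, 9.2], [-59.1, 9.4], [-52.1, 9.8], [-47.3, 9.5], [-40.9, 10.1], [-35.9, 9.9], [-30.8, 9.8], [-25.7, 9.8], [-20.6, 9.8], [-15.5, 9.9], [-9.1, 9.3], [-4.1, 9.6], [3.2, 9.2], [7.7, 9.7], [15.2, 9.5], [22.7, 9.5], [30.2, 9.7], [34.8, 9.2], [41.9, 9.6], [47.0, 9.4], [52.4, 9.1], [57.9, 9.0], [63.5, 9.0], [69.1, 9.0], [74.5, 9.2], [79.8, 9.4], [84.7, 9.7], [91.7, 9.3], [96.3, 9.7], [103.5, 9.5], [110.8, 9.5], [118.1, 9.7], [122.4, 9.2], [129.5, 9.6], [135.9, 10.1], [140.7, 9.8], [145.7, 9.7], [150.8, 9.6], [155.9, 9.6], [161.0, 9.7], [166.0, 9.8], [170.7, 10.1], [177.3, 9.6]]
top shaft 89 [0.57777027 0.04974231 0.10545872] ((577.633056640625, 48.730621337890625), 10.261490821838379)
top post 99 ((496.6139831542969, 10.615150451660156), (14.047187805175781, 29.980241775512695), 25.522693634033203) [0.49609045 0.010802   0.09903065]
plate ((546.2101440429688, 34.41997528076172), (209.72320556640625, 89.5868911743164), 25.298246383666992)
[0.60662756 0.04613622 0.25016293] [ 0.0584 -0.0181  0.0304  0.0389 -0.0175  0.1332]
[[ 0.00479502 -0.00414218  0.00461687  0.00422853]
 [-0.00242021 -0.00234974 -0.00793542 -0.00661185]
 [-0.00344725  0.00769713  0.00263788 -0.00064462]
 [ 0.          0.          0.          0.        ]]
```

>>> move_arm(
  deltas=[
    [0.02,-0.01,0.05,-0.06,100],
    [0.04,-0.02,0.1,-0.12,100],
    [0.057,-0.032,0.15,-0.18,100],
    [0.057,-0.032,0.2,-0.23,100],
    [0.057,-0.032,0.2,-0.23,100],
    [0.057,-0.032,0.2,-0.23,100],
    [0.057,-0.032,0.2,-0.23,100],
    [0.057,-0.032,0.2,-0.23,100],
  ],
)

```text
t: 2.25
tcp_pos: [0.5766, 0.0545, 0.1717]
tool_rot: [0.174, 0.985, 0.0, 0.002]
force: [-0.1, -0.6, -0.6]
finger_gap: 1.003
```

Run:
```python
from h import *
s=manip.sense();print(s["tcp_pos"],s["tool_rot"],s["q"])
p,d,T,k=snap("wrist","3")
s=manip.sense();print(s["tcp_pos"])
P=cloud(d,T,k)
b=(P[...,2]>.100)&(P[...,2]<.112)&(abs(P[...,0]-.578)<.02)&(abs(P[...,1]-.05)<.02)
c=max(cv2.findContours(b.astype(np.uint8),0,cv2.CHAIN_APPROX_NONE)[0],key=len)[:,0]
W=onplane(c,T,k,.106)[:,:2]*1000
print(b.sum(),P[b].mean(0),cv2.minEnclosingCircle(W.astype(np.float32)))
(cx,cy),r=cv2.minEnclosingCircle(W.astype(np.float32))
a=np.degrees(np.arctan2(W[:,1]-cy,W[:,0]-cx)); rr=np.hypot(W[:,0]-cx,W[:,1]-cy)
o=np.argsort(a); print(np.c_[a[o],rr[o]].round(1)[::3].tolist())
```

```text
[0.57655345 0.05454202 0.17174565] [1.74497911e-01 9.84656301e-01 1.48037230e-04 1.55764229e-03] [-9.85729300e-02  5.11980568e-01  1.59201960e+00  6.52761180e-05
  1.03446366e+00 -1.31861042e+00]
[0.57648258 0.05447227 0.17179499]
581 [0.57776595 0.05193852 0.10466671] ((576.9481811523438, 51.23252487182617), 10.465700149536133)
[[-178.1, 10.1], [-163.9, 9.8], [-154.9, 8.2], [-141.9, 6.9], [-124.1, 6.1], [-103.2, 5.9], [-86.4, 7.2], [-72.5, 8.4], [-62.4, 9.9], [-51.2, 10.3], [-38.9, 10.1], [-26.6, 10.4], [-15.2, 10.3], [-2.9, 10.0], [9.6, 10.1], [23.9, 10.2], [38.7, 9.9], [52.2, 9.6], [65.4, 9.1], [79.0, 9.2], [91.7, 9.8], [106.8, 9.6], [121.2, 10.1], [135.1, 10.3], [146.1, 9.6], [158.3, 10.0], [169.7, 10.2]]
```

View pics/wrist3.png

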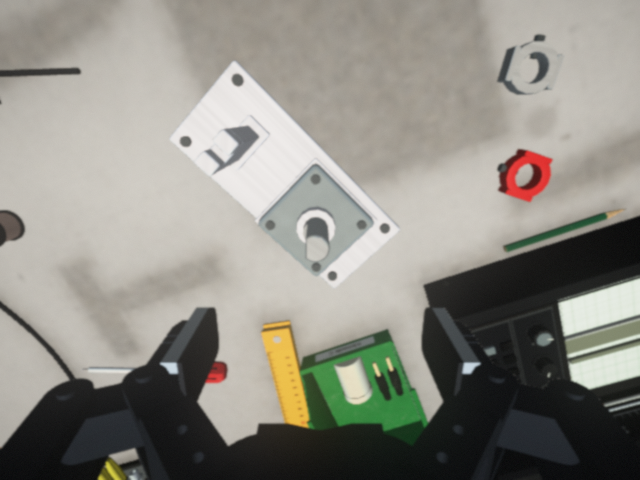

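>>> move_arm(
  deltas=[
    [-0.006,-0.008,0.03,0,100],
    [-0.006,-0.008,0.08,0,100],
    [-0.006,-0.008,0.14,0,80],
    [-0.006,-0.008,0.18,0,60],
    [-0.006,-0.008,0.2,0,50],
    [-0.006,-0.008,0.204,0,40],
    [-0.006,-0.008,0.204,0,36],
    [-0.006,-0.008,0.204,0,36],
  ],
  force=40,
)

```text
t: 2.97
tcp_pos: [0.5775, 0.0505, 0.0899]
tool_rot: [0.174, 0.985, 0.0, 0.001]
force: [-0.2, -0.3, -0.1]
finger_gap: 0.361
```

Run:
```python
from h import *
p,d,T,k=snap("wrist","4")
s=manip.sense();print(s["tcp_pos"],s["tool_rot"],s["finger_gap"],s["force"])
```

```text
[0.57750982 0.05043279 0.09005943] [1.74465510e-01 9.84662261e-01 9.93968768e-05 1.41674542e-03] 0.36310261922175185 [0.36427442 0.28780414 0.51902529]
```

View pics/wrist4.png

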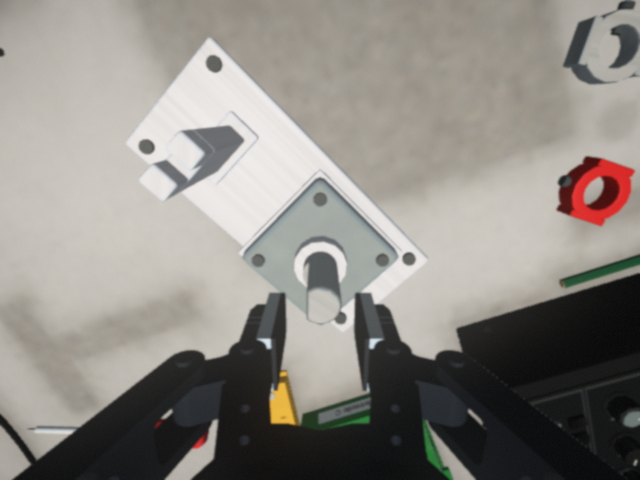

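Run:
```python
from h import *
p,d,T,k=load("wrist","4")
for z in (.079,.09,.106): print(z,proj([.5775,.0505,z],T,k))
crop(p,220,230,420,380,4,"c4.png")
P=cloud(d,T,k)
b=(P[...,2]>.100)&(P[...,2]<.112)&(abs(P[...,0]-.578)<.015)&(abs(P[...,1]-.05)<.015)
c=max(cv2.findContours(b.astype(np.uint8),0,cv2.CHAIN_APPROX_NONE)[0],key=len)[:,0]
W=onplane(c,T,k,.106)[:,:2]*1000
print(b.sum(),P[b].mean(0),cv2.minEnclosingCircle(W.astype(np.float32)),c.mean(0))
```

```text
0.079 [[319.2275425  280.27768833]]
0.09 [[319.24914957 289.78863623]]
0.106 [[319.28542522 305.75636777]]
1242 [0.57715107 0.05183267 0.10468969] ((576.1622314453125, 51.21336364746094), 10.801155090332031) [321.09090909 302.15702479]
```

View pics/c4.png

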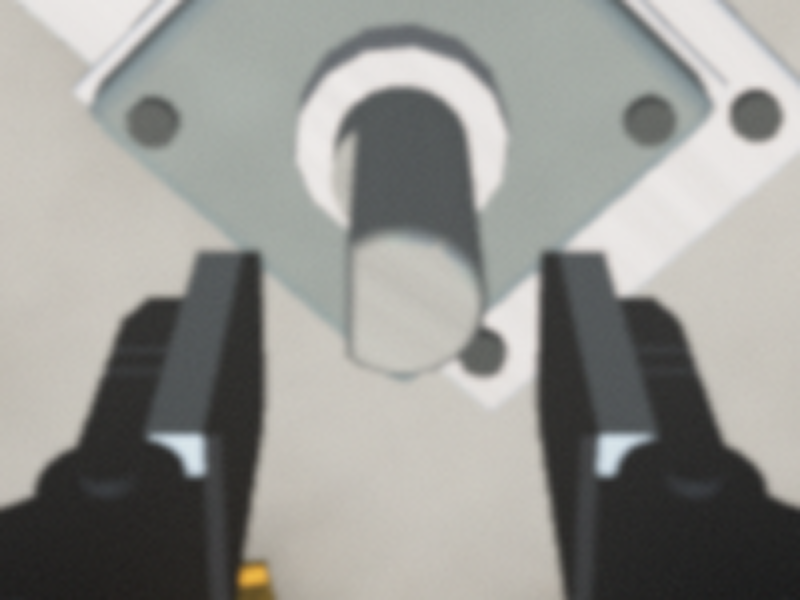

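>>> move_arm(
  deltas=[
    [0,0.002,0,0,30],
    [0,0.002,0,0,25],
    [0,0.002,0,0,20],
    [0,0.002,0,0,10],
    [0,0.002,0,0,0],
    [0,0.002,0,0,0],
    [0,0.002,0,0,0],
    [0,0.002,0,0,0],
  ],
  force=40,
)

```text
t: 3.68
tcp_pos: [0.5766, 0.0512, 0.0886]
tool_rot: [0.175, 0.985, -0.0, -0.0]
force: [-1.1, -1.2, 0.1]
finger_gap: -0.003
```

Run:
```python
from h import *
p,d,T,k=snap("wrist","5")
s=manip.sense();print(s["tcp_pos"],s["tool_rot"],s["finger_gap"],s["force"],s["ft_torque"])
crop(p,220,230,420,380,4,"c5.png")
```

```text
[0.5765645  0.05122748 0.08864353] [ 1.74514732e-01  9.84654561e-01 -3.39178685e-06 -6.69722548e-05] -0.0007843647376866489 [-0.50187646 -0.06027202 -0.14654181] [0.0147706  0.01937232 0.0539411 ]
```

View pics/c5.png

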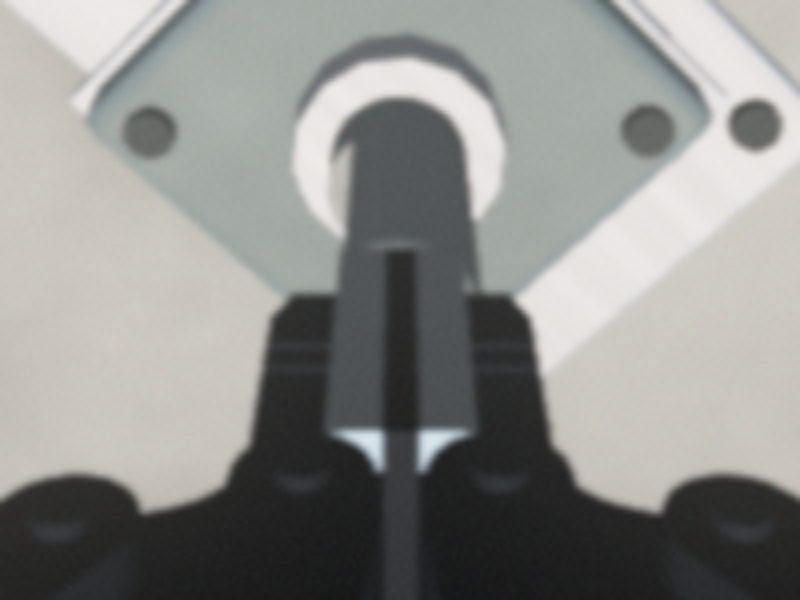

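Run:
```python
from h import *
p,d,T,k=load("wrist","5")
P=cloud(d,T,k)
for v in (270,280,288,293,300,310,320,330):
  for u in (312,320,328): print(v,u,P[v,u].round(4),end=' ')
  print()
tx=np.array([-.939,.344,0]);t=np.array([.5766,.0512,0])
for z in (.07,.08,.09): print(z,proj(t+tx*.011+[0,0,z],T,k),proj(t-tx*.011+[0,0,z],T,k))
# tilt check with table points
m=(abs(P[...,2])<.02)&(d>0); print(np.median(P[m][:,2]))
p,d,T,k=load("wrist","4");P=cloud(d,T,k)
print("pads4",[P[v,u].round(4).tolist() for v,u in ((300,272),(300,366),(300,322))])
```

```text
270 312 [0.5682 0.0504 0.0814] 270 320 [0.5689 0.0545 0.083 ] 270 328 [0.5716 0.058  0.08  ] 
280 312 [0.5686 0.0504 0.0924] 280 320 [0.5692 0.0544 0.0941] 280 328 [0.5718 0.0576 0.0914] 
288 312 [0.5686 0.0506 0.1013] 288 320 [0.5692 0.0544 0.1027] 288 328 [0.5709 0.0577 0.1017] 
293 312 [0.565  0.0522 0.1137] 293 320 [0.5661 0.0555 0.1139] 293 328 [0.5674 0.0586 0.1136] 
300 312 [0.565  0.0523 0.12  ] 300 320 [0.5655 0.0557 0.1213] 300 328 [0.5668 0.0587 0.1209] 
310 312 [0.5654 0.0523 0.1274] 310 320 [0.5663 0.0554 0.1277] 310 328 [0.5673 0.0583 0.1279] 
320 312 [0.565  0.0526 0.1354] 320 320 [0.5658 0.0555 0.1359] 320 328 [0.5677 0.058  0.1343] 
330 312 [0.5654 0.0526 0.1414] 330 320 [0.5663 0.0553 0.1416] 330 328 [0.5672 0.058  0.1416] 
0.07 [[319.09239794 255.84744937]] [[319.07824695 292.0947277 ]]
0.08 [[319.09214681 262.97992068]] [[319.0773093  300.74769778]]
0.09 [[319.09186866 270.87957893]] [[319.07627467 310.29550328]]
-0.0009547159010445672
pads4 [[0.5601, 0.0361, 0.1213], [0.5736, 0.0725, 0.1209], [0.5755, 0.0526, 0.1053]]
```

Run:
```python
from h import *
p,d,T,k=snap("scene","5")
print(proj([.5777,.05,.106],T,k))
crop(p,230,120,390,240,5,"c5s.png")
```

```text
[[296.6789482  220.86794426]]
```

View pics/c5s.png

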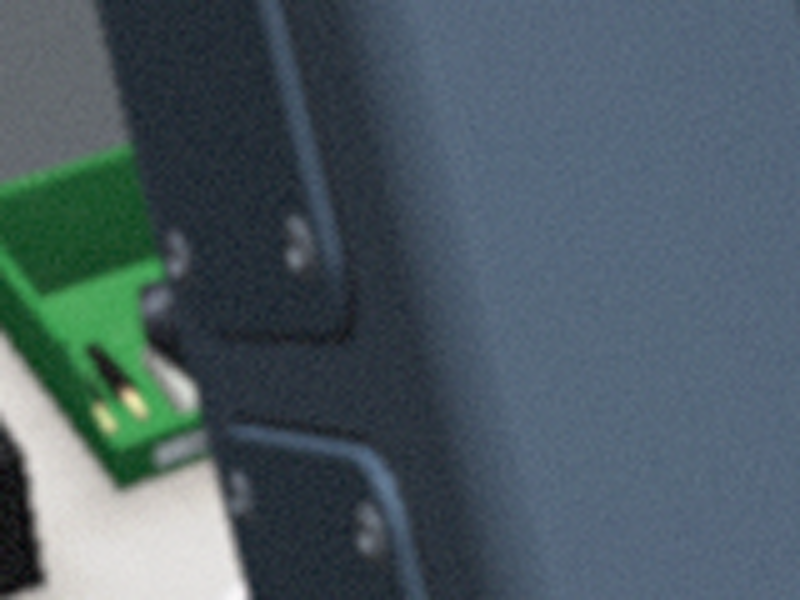

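The gap reads 0, so the fingers shut above the shaft. Depth puts the shut fingertips at z≈0.113 while the TCP reads 0.089, so the real tips are about 24 mm behind the reported TCP rather than 11 mm ahead. I'll reopen, go down in small steps and watch the force.

>>> move_arm(
  deltas=[
    [0,0.0,0,0,40],
    [0,0.0,0,0,45],
    [0,0.0,0,0,45],
    [0,0.0,0,0,45],
    [0,0.0,0.01,0,45],
    [0,0.0,0.02,0,45],
    [0,0.0,0.03,0,45],
    [0,0.0,0.03,0,45],
  ],
)

```text
t: 4.45
tcp_pos: [0.5758, 0.0513, 0.0756]
tool_rot: [0.175, 0.985, -0.0, -0.001]
force: [-0.1, 0.1, -0.3]
finger_gap: 0.448
```

Run:
```python
from h import *
p,d,T,k=snap("wrist","6")
s=manip.sense();print(s["tcp_pos"],s["tool_rot"],s["finger_gap"],s["force"],s["ft_torque"])
crop(p,220,230,420,380,4,"c6.png")
P=cloud(d,T,k)
for v in range(284,340,6): print(v,[P[v,u].round(4).tolist() for u in (262,268,320,372,378)])
```

```text
[0.57598136 0.05128199 0.07590789] [ 1.74505189e-01  9.84655884e-01 -6.33462020e-05 -8.50971887e-04] 0.44904965942510033 [0.39026776 0.42037404 0.65547525] [ 0.02268614  0.01577717 -0.03246677]
284 [[0.5744, 0.0158, 0.0466], [0.5755, 0.0192, 0.0471], [0.5693, 0.0541, 0.0835], [0.5967, 0.0769, 0.0469], [0.5982, 0.0803, 0.0463]]
290 [[0.5781, 0.0142, 0.0464], [0.5795, 0.0174, 0.0461], [0.5692, 0.0541, 0.0899], [0.6004, 0.0757, 0.047], [0.6022, 0.0791, 0.0458]]
296 [[0.5572, 0.0324, 0.103], [0.5576, 0.0351, 0.104], [0.5684, 0.0544, 0.0973], [0.5728, 0.0761, 0.1036], [0.5735, 0.0785, 0.1039]]
302 [[0.5575, 0.0331, 0.108], [0.5583, 0.0354, 0.1081], [0.5691, 0.0542, 0.1015], [0.5728, 0.0754, 0.1084], [0.5731, 0.0777, 0.1092]]
308 [[0.5579, 0.0337, 0.1126], [0.5582, 0.0363, 0.1136], [0.5701, 0.0538, 0.1047], [0.5726, 0.0748, 0.1132], [0.5731, 0.077, 0.1137]]
314 [[0.5579, 0.0345, 0.1176], [0.5581, 0.037, 0.1187], [0.5726, 0.0529, 0.1051], [0.5727, 0.0742, 0.1172], [0.5733, 0.0763, 0.1175]]
320 [[0.5585, 0.0348, 0.1211], [0.5591, 0.0371, 0.1215], [0.5751, 0.052, 0.1054], [0.5718, 0.0737, 0.1226], [0.5731, 0.0757, 0.1218]]
326 [[0.5588, 0.0354, 0.1252], [0.5606, 0.0367, 0.1232], [0.5774, 0.0511, 0.1063], [0.5731, 0.073, 0.1244], [0.5725, 0.0751, 0.1264]]
332 [[0.5583, 0.0364, 0.1303], [0.5621, 0.0362, 0.1246], [0.5805, 0.05, 0.1057], [0.5741, 0.0724, 0.1264], [0.5724, 0.0746, 0.13]]
338 [[0.5588, 0.0367, 0.1332], [0.5645, 0.0352, 0.1246], [0.5832, 0.049, 0.1058], [0.5768, 0.0716, 0.126], [0.5725, 0.074, 0.1333]]
```

View pics/c6.png

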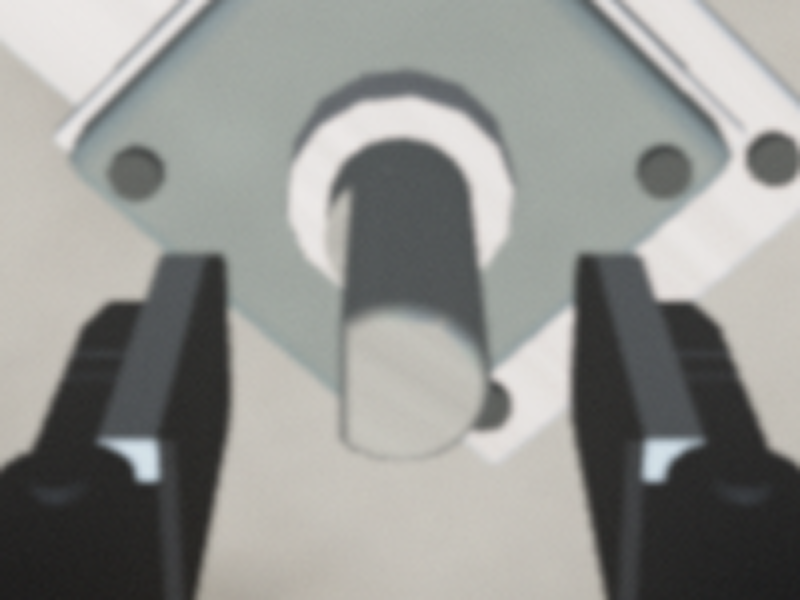

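>>> move_arm(
  deltas=[
    [-0.005,0.0,0.015,0,45],
    [-0.005,0.0,0.03,0,45],
    [-0.005,0.0,0.045,0,45],
    [-0.005,0.0,0.055,0,45],
    [-0.005,0.0,0.055,0,35],
    [-0.005,0.0,0.055,0,30],
    [-0.005,0.0,0.055,0,28],
    [-0.005,0.0,0.055,0,28],
  ],
)

```text
t: 5.17
tcp_pos: [0.5787, 0.0505, 0.0549]
tool_rot: [0.174, 0.985, 0.0, 0.0]
force: [0.9, 0.1, -0.1]
finger_gap: 0.28
```

>>> move_arm(
  deltas=[
    [0,0,0,0,24],
    [0,0,0,0,20],
    [0,0,0,0,15],
    [0,0,0,0,10],
    [0,0,0,0,5],
    [0,0,0,0,0],
    [0,0,0,0,0],
    [0,0,0,0,0],
  ],
  force=40,
)

```text
t: 5.83
tcp_pos: [0.5792, 0.0517, 0.0552]
tool_rot: [0.175, 0.985, 0.001, 0.001]
force: [0.7, 4.5, 0.9]
finger_gap: 0.179
```

Run:
```python
from h import *
p,d,T,k=snap("wrist","7")
s=manip.sense();print(s["tcp_pos"],s["tool_rot"],s["finger_gap"]*85,s["force"],s["ft_torque"])
crop(p,220,230,420,380,4,"c7.png")
P=cloud(d,T,k)
for v in range(284,340,6): print(v,[P[v,u].round(4).tolist() for u in (295,320,345)])
```

```text
[0.57916392 0.05164729 0.05520275] [1.74895306e-01 9.84586357e-01 8.91621121e-04 7.36154993e-04] 15.441970600706409 [1.22172979 4.95573834 1.95073615] [ 0.78306776 -0.19409537 -0.04278883]
284 [[0.5696, 0.0427, 0.0608], [0.5696, 0.0556, 0.0698], [0.5793, 0.0652, 0.058]]
290 [[0.5733, 0.0411, 0.0592], [0.5697, 0.0555, 0.0754], [0.5819, 0.0643, 0.059]]
296 [[0.5648, 0.0461, 0.0834], [0.5695, 0.0555, 0.0813], [0.5721, 0.0658, 0.0835]]
302 [[0.5653, 0.0462, 0.0878], [0.5701, 0.0553, 0.0854], [0.5724, 0.0653, 0.0877]]
308 [[0.565, 0.0466, 0.0934], [0.5694, 0.0555, 0.0916], [0.572, 0.0651, 0.0931]]
314 [[0.5647, 0.0471, 0.0988], [0.57, 0.0553, 0.0951], [0.5716, 0.0649, 0.0982]]
320 [[0.5656, 0.047, 0.1015], [0.5697, 0.0554, 0.1], [0.5719, 0.0645, 0.1016]]
326 [[0.5652, 0.0474, 0.1062], [0.5701, 0.0552, 0.1033], [0.5727, 0.064, 0.1043]]
332 [[0.5662, 0.0472, 0.1086], [0.5721, 0.0545, 0.104], [0.5717, 0.064, 0.1095]]
338 [[0.5659, 0.0476, 0.1128], [0.5745, 0.0536, 0.1041], [0.5724, 0.0635, 0.1119]]
```

View pics/c7.png

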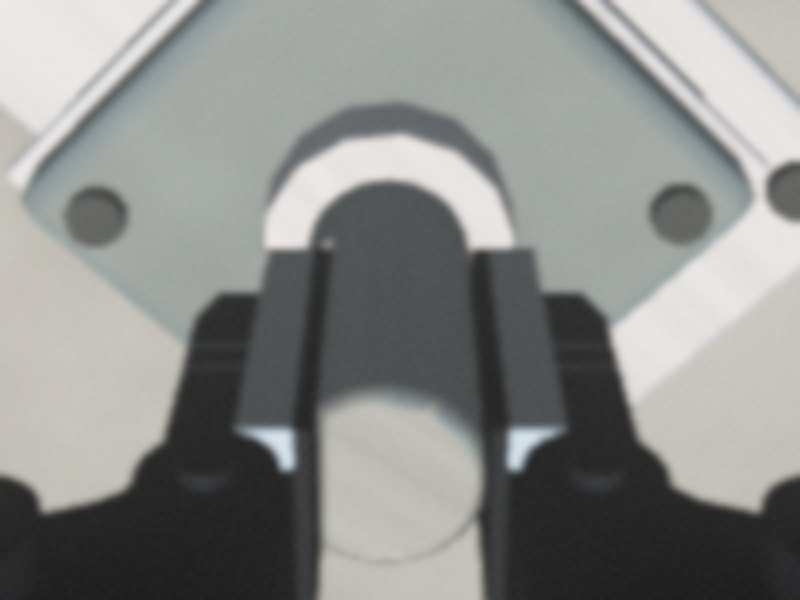

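The shaft is pinched with a gap of about 15–16 mm, which matches the 16.5 mm across the flat, so the left pad is on the flat. It now faces −110° and has to reach −154.8°, a clockwise turn of about 0.78 rad.

>>> move_arm(
  deltas=[
    [0,0,0,0.08,0],
    [0,0,0,0.22,0],
    [0,0,0,0.37,0],
    [-0.001,0,0,0.52,0],
    [-0.001,0,0,0.67,0],
    [-0.002,0,0,0.82,0],
    [-0.002,0,0,0.94,0],
    [-0.002,0,0,1.0,0],
  ],
  force=50,
)

```text
t: 6.55
tcp_pos: [0.5798, 0.0512, 0.0552]
tool_rot: [0.414, 0.91, 0.001, 0.001]
force: [1.6, 3.7, 1.3]
finger_gap: 0.178
```

>>> move_arm(
  deltas=[
    [0,0,0,0.08,0],
    [0,0,0,0.2,0],
    [0,0,0,0.34,0],
    [-0.001,0,0,0.46,0],
    [-0.001,0,0,0.54,0],
    [-0.001,0,0,0.556,0],
    [-0.001,0,0,0.556,0],
    [-0.001,0,0,0.556,0],
  ],
)

```text
t: 7.22
tcp_pos: [0.5801, 0.0508, 0.0552]
tool_rot: [0.535, 0.845, 0.001, 0.0]
force: [0.3, 4.5, 3.5]
finger_gap: 0.177
```

Run:
```python
from h import *
from scipy.spatial.transform import Rotation as R
p,d,T,k=snap("wrist","8")
s=manip.sense();M=R.from_quat(s["tool_rot"]).as_matrix();print(s["tcp_pos"],np.degrees(np.arctan2(M[1,1],M[0,1])),s["finger_gap"]*85,s["force"],s["ft_torque"],s["q"])
crop(p,220,230,420,380,4,"c8.png")
P=cloud(d,T,k)
b=(P[...,2]>.094)&(P[...,2]<.104)&(abs(P[...,0]-.497)<.035)&(abs(P[...,1]-.012)<.035)
print("post",b.sum(),cv2.minAreaRect(P[b][:,:2].astype(np.float32)*1000))
```

```text
[0.58005144 0.0507821  0.05521755] 25.361579234135434 15.36715985889007 [1.19403584 5.34774575 2.84321006] [ 8.00184504e-01 -1.19896387e-01  1.07585119e-05] [-1.05125307e-01  6.85838451e-01  1.66364528e+00  1.62762918e-03
  7.90728939e-01 -5.48912566e-01]
post 2279 ((497.0968322753906, 12.689764022827148), (15.274178504943848, 30.953886032104492), 25.100116729736328)
```

View pics/wrist8.png

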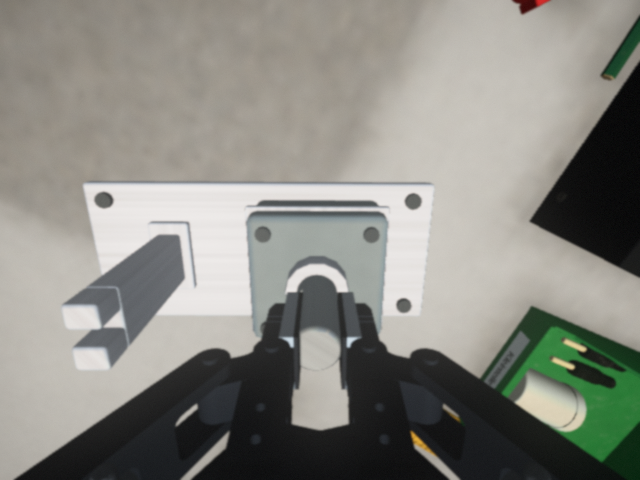

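>>> move_arm(
  deltas=[
    [0,0,0,0,15],
    [0,0,0,0,25],
    [0,0,0,0,45],
    [0,0,-0.02,0,60],
    [0,0,-0.07,0,60],
    [0,0,-0.15,0,60],
    [0,0,-0.23,0,60],
    [0,0,-0.25,0,60],
  ],
)

```text
t: 7.93
tcp_pos: [0.5825, 0.0492, 0.1599]
tool_rot: [0.535, 0.845, 0.002, 0.004]
force: [0.7, -0.2, 0.4]
finger_gap: 0.595
```

Run:
```python
from h import *
from scipy.spatial.transform import Rotation as R
p,d,T,k=snap("wrist","9")
s=manip.sense();M=R.from_quat(s["tool_rot"]).as_matrix();print(s["tcp_pos"],np.degrees(np.arctan2(M[1,1],M[0,1])),s["force"],s["ft_torque"])
crop(p,220,200,420,350,4,"c9.png")
P=cloud(d,T,k)
b=(P[...,2]>.100)&(P[...,2]<.112)&(abs(P[...,0]-.578)<.015)&(abs(P[...,1]-.05)<.015)
c=max(cv2.findContours(b.astype(np.uint8),0,cv2.CHAIN_APPROX_NONE)[0],key=len)[:,0]
W=onplane(c,T,k,.106)[:,:2]*1000
(cx,cy),r=cv2.minEnclosingCircle(W.astype(np.float32));print(cx,cy,r)
a=np.degrees(np.arctan2(W[:,1]-cy,W[:,0]-cx)); rr=np.hypot(W[:,0]-cx,W[:,1]-cy)
o=np.argsort(a); print(np.c_[a[o],rr[o]].round(1)[::3].tolist())
```

```text
[0.58252781 0.04922244 0.15970248] 25.3395369829525 [-0.2480997   0.07220791  0.51857125] [ 0.04468907  0.01349137 -0.05171369]
577.6146850585938 51.983131408691406 10.373753547668457
[[-177.9, 6.3], [-158.9, 5.8], [-139.1, 6.1], [-122.5, 6.9], [-110.2, 8.3], [-101.6, 9.9], [-87.9, 10.1], [-76.2, 10.2], [-65.1, 10.0], [-54.0, 10.2], [-42.2, 10.1], [-30.7, 10.4], [-14.7, 10.1], [-0.8, 10.0], [11.7, 9.9], [23.6, 9.6], [35.8, 9.8], [48.4, 9.7], [60.5, 10.1], [73.8, 9.6], [89.5, 10.2], [100.8, 10.2], [111.6, 9.9], [122.6, 10.0], [134.3, 9.7], [146.0, 9.9], [153.8, 9.2], [166.2, 8.2], [176.7, 6.6]]
```

View pics/c9.png

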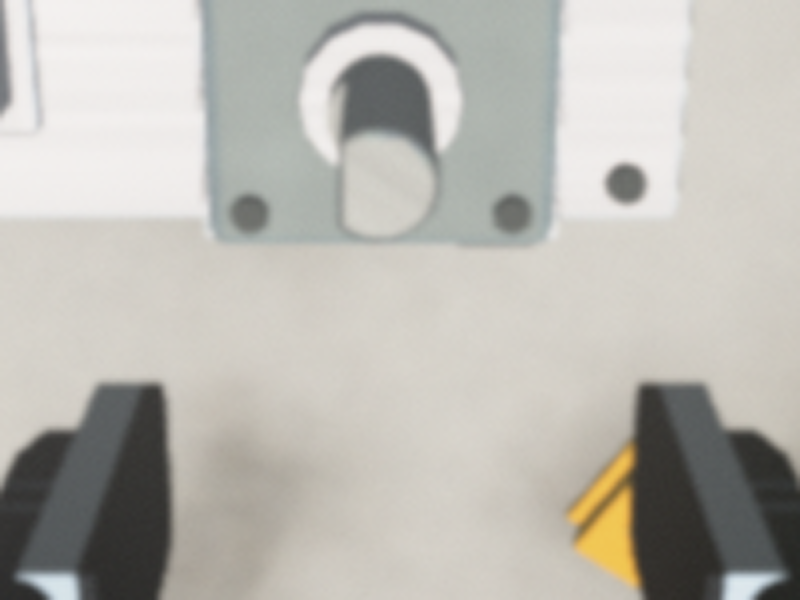

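>>> move_arm(
  deltas=[
    [0.03,0.005,0,-0.06,70],
    [0.1,0.015,0,-0.18,80],
    [0.19,0.03,0,-0.34,80],
    [0.28,0.045,0,-0.5,80],
    [0.37,0.06,0,-0.66,80],
    [0.45,0.07,0,-0.82,80],
    [0.51,0.08,0,-0.95,80],
    [0.535,0.085,0,-1.0,80],
  ],
)

```text
t: 8.65
tcp_pos: [0.5149, 0.2609, 0.1526]
tool_rot: [0.306, 0.952, -0.001, -0.002]
force: [-0.4, -0.3, 0.4]
finger_gap: 0.799
```

>>> move_arm(
  deltas=[
    [0,0,0,-0.08,80],
    [0,0,0.02,-0.2,80],
    [0,0,0.06,-0.3,80],
    [0,0,0.1,-0.316,80],
    [0,0,0.1,-0.316,80],
    [0,0,0.1,-0.316,80],
    [0,0,0.1,-0.316,80],
    [0,0,0.1,-0.316,80],
  ],
)

```text
t: 9.32
tcp_pos: [0.5192, 0.2579, 0.1153]
tool_rot: [0.233, 0.972, 0.0, 0.0]
force: [0.1, 0.3, 0.3]
finger_gap: 0.803
```

Run:
```python
from h import *
from scipy.spatial.transform import Rotation as R
p,d,T,k=snap("wrist","10")
s=manip.sense();M=R.from_quat(s["tool_rot"]).as_matrix();print(s["tcp_pos"],np.degrees(np.arctan2(M[1,1],M[0,1])),s["force"],s["finger_gap"])
crop(p,240,190,400,310,5,"c10.png")
```

```text
[0.51930076 0.25793334 0.11544114] 63.00810419087045 [-0.46558913  0.35076973 -0.20480023] 0.7988751395334429
```

View pics/c10.png

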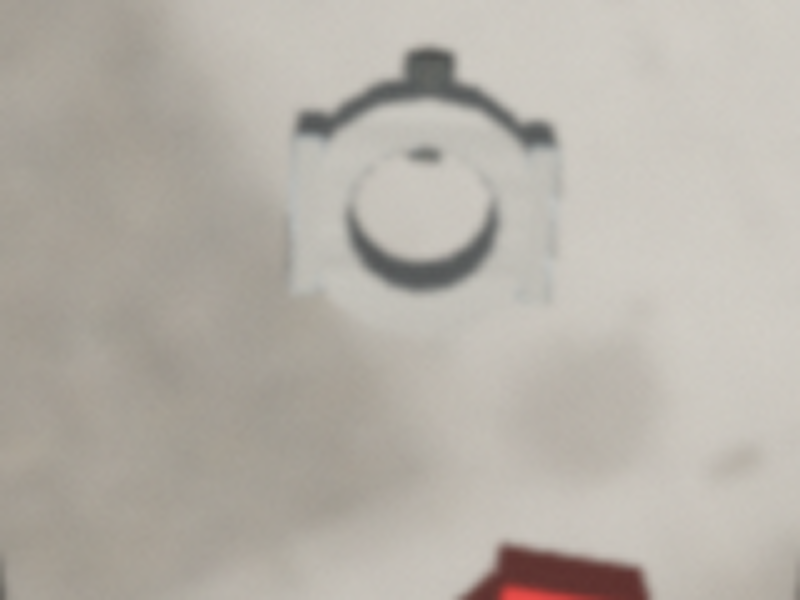

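View pics/wrist10.png

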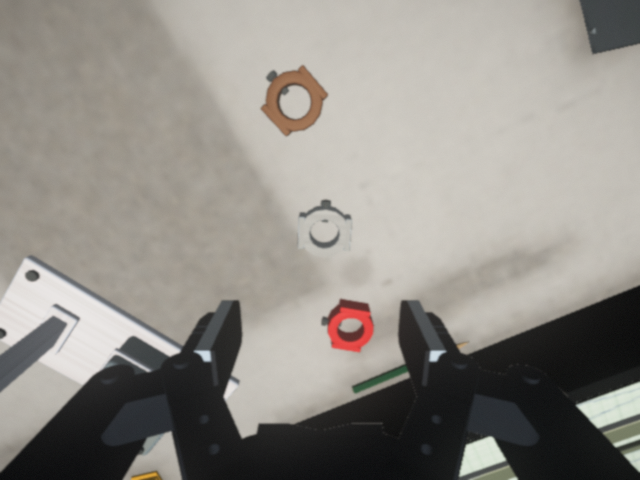

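Run:
```python
from h import *
p,d,T,k=load("wrist","10")
c=lambda x,y:(x/5+240,y/5+190)
B=onplane([c(422,218)],T,k,.016)[0]; print("bore",B)
ang=lambda v:np.degrees(np.arctan2(v[1],v[0]))
h=onplane([c(430,62),c(425,155)],T,k,.008); print("screw",h,ang(h[0]-h[1]),"head dist",np.linalg.norm(h[0,:2]-B[:2]))
L=onplane([c(312,125),c(540,135)],T,k,.008); print("upper",ang(L[1]-L[0]))
L=onplane([c(300,290),c(550,300)],T,k,.016); print("lower",ang(L[1]-L[0]),np.linalg.norm(L[1]-L[0]))
# dark screw head / wall mask
g=cv2.cvtColor(p,cv2.COLOR_RGB2GRAY)[190:260,290:360]; m=(g<120).astype(np.uint8)
n,l,st,ce=cv2.connectedComponentsWithStats(m)
for i in range(1,n):
    if st[i,4]>8: print(st[i],ce[i]+[290,190])
# enclosed bore circle from dark crescent
P=cloud(d,T,k); b=(P[...,2]>.0105)&(P[...,2]<.022)&(np.hypot(P[...,0]-B[0],P[...,1]-B[1])<.03)
print("depthtop",b.sum(),np.median(P[b],0),cv2.minAreaRect(P[b][:,:2].astype(np.float32)*1000),P[b][:,2].mean())
tx=np.array([-np.sin(np.radians(63)),np.cos(np.radians(63)),0]);print("corrected",B-.002*tx)
```

```text
bore [0.52346356 0.26031407 0.016     ]
screw [[0.50380133 0.27172475 0.008     ]
 [0.51678036 0.26433611 0.008     ]] 150.3482153017381 head dist 0.02273338742220409
upper 60.40415536102285
lower 60.544086480158505 0.03914184478042533
[ 10  10  50  19 204] [324.26470588 209.15196078]
[ 21  44  28  14 129] [324.47286822 242.24806202]
depthtop 1579 [0.52262971 0.26075873 0.01493477] ((521.4878540039062, 261.000732421875), (40.94411849975586, 43.511131286621094), 60.21387481689453) 0.014759128913175022
corrected [0.52524558 0.25940609 0.016     ]
```

>>> move_arm(
  deltas=[
    [-0.005,0.005,0.02,0.045,75],
    [-0.0095,0.01,0.06,0.09,70],
    [-0.0095,0.01,0.11,0.09,66],
    [-0.0095,0.01,0.16,0.09,62],
    [-0.0095,0.01,0.21,0.09,62],
    [-0.0095,0.01,0.235,0.09,62],
    [-0.0095,0.01,0.238,0.09,62],
    [-0.0095,0.01,0.238,0.09,62],
  ],
)

```text
t: 10.03
tcp_pos: [0.5238, 0.2597, 0.0191]
tool_rot: [0.255, 0.967, -0.0, -0.0]
force: [-0.4, 0.4, -0.0]
finger_gap: 0.62
```

Run:
```python
from h import *
from scipy.spatial.transform import Rotation as R
p,d,T,k=snap("wrist","11")
s=manip.sense();M=R.from_quat(s["tool_rot"]).as_matrix();print(s["tcp_pos"],np.degrees(np.arctan2(M[1,1],M[0,1])),s["force"],s["finger_gap"])
crop(p,220,200,420,350,4,"c11.png")
P=cloud(d,T,k)
for v in range(284,330,4): print(v,[P[v,u].round(4).tolist() for u in (242,250,390,398)])
```

```text
[0.52448839 0.2599688  0.01991582] 60.4305842502508 [0.28614225 0.57209407 0.8285496 ] 0.6254004800946228
284 [[0.5083, 0.2182, -0.0018], [0.5107, 0.222, -0.0021], [0.5494, 0.2912, -0.0011], [0.5512, 0.2952, -0.0003]]
288 [[0.5101, 0.2173, -0.0007], [0.512, 0.2216, 0.0002], [0.5513, 0.2902, -0.0005], [0.5538, 0.2941, -0.0009]]
292 [[0.5126, 0.2154, -0.0019], [0.5146, 0.2196, -0.0013], [0.5536, 0.2891, -0.0006], [0.5559, 0.293, -0.0007]]
296 [[0.4981, 0.2369, 0.0467], [0.5, 0.2395, 0.046], [0.5289, 0.2913, 0.0468], [0.5583, 0.2919, -0.0007]]
300 [[0.498, 0.238, 0.0513], [0.5002, 0.2401, 0.0496], [0.5285, 0.2907, 0.0504], [0.5301, 0.2936, 0.0504]]
304 [[0.4988, 0.238, 0.0533], [0.5004, 0.2408, 0.0533], [0.5282, 0.2902, 0.0536], [0.5297, 0.293, 0.0539]]
308 [[0.499, 0.2387, 0.0568], [0.5003, 0.2418, 0.0575], [0.528, 0.2896, 0.0567], [0.5292, 0.2924, 0.0572]]
312 [[0.4993, 0.2393, 0.0599], [0.5008, 0.2421, 0.0601], [0.5276, 0.2892, 0.0599], [0.5289, 0.2919, 0.0603]]
316 [[0.5, 0.2394, 0.062], [0.5012, 0.2423, 0.0625], [0.5272, 0.2887, 0.0631], [0.5288, 0.2913, 0.0629]]
320 [[0.4999, 0.2404, 0.0657], [0.5026, 0.2415, 0.0627], [0.5274, 0.2882, 0.0652], [0.5283, 0.2909, 0.0661]]
324 [[0.4999, 0.2411, 0.069], [0.5036, 0.2411, 0.0638], [0.5287, 0.2875, 0.0656], [0.5279, 0.2904, 0.0689]]
328 [[0.5006, 0.2411, 0.0706], [0.5051, 0.2401, 0.0639], [0.5308, 0.2866, 0.0648], [0.5276, 0.2899, 0.0716]]
```

View pics/c11.png

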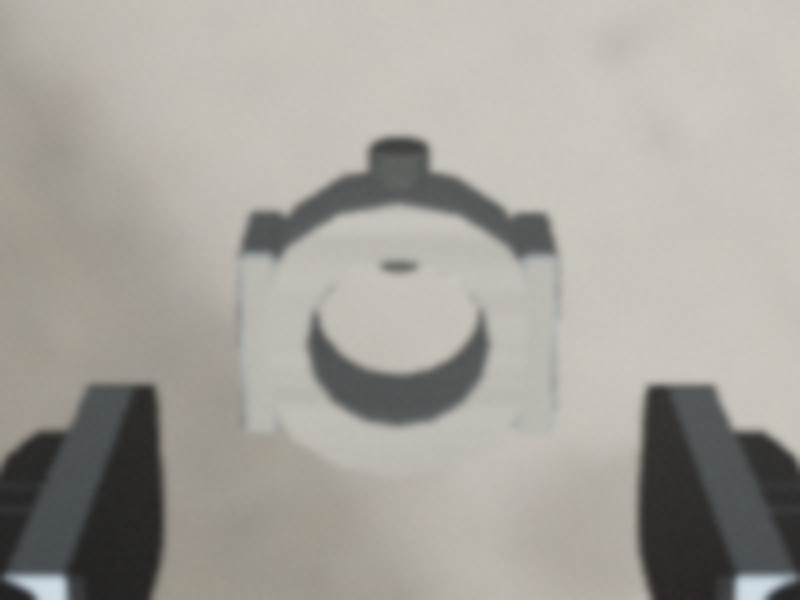

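>>> move_arm(
  deltas=[
    [0,0,0.02,0,62],
    [0,0,0.05,0,60],
    [0,0,0.08,0,60],
    [0,0,0.098,0,60],
    [0,0,0.103,0,60],
    [0,0,0.103,0,56],
    [0,0,0.103,0,53],
    [0,0,0.103,0,52],
  ],
)

```text
t: 10.75
tcp_pos: [0.5242, 0.2599, -0.0215]
tool_rot: [0.255, 0.967, 0.0, 0.0]
force: [0.6, 0.3, 1.1]
finger_gap: 0.523
```

Run:
```python
from h import *
p,d,T,k=snap("wrist","12")
s=manip.sense();print(s["tcp_pos"],s["force"],s["finger_gap"])
crop(p,220,200,420,350,4,"c12.png")
P=cloud(d,T,k)
for v in range(284,330,4): print(v,[P[v,u].round(4).tolist() for u in (254,260,381,387)])
```

```text
[ 0.52424192  0.25989715 -0.02131693] [ 0.14366078  0.09790436 -0.25143698] 0.5204783479497428
284 [[0.4986, 0.2414, -0.0013], [0.4999, 0.2436, -0.0014], [0.5265, 0.29, -0.002], [0.5271, 0.2923, -0.0006]]
288 [[0.5003, 0.2403, -0.0015], [0.5015, 0.2427, -0.0011], [0.5278, 0.2892, -0.001], [0.5287, 0.2915, -0.0004]]
292 [[0.5017, 0.2395, -0.0008], [0.5031, 0.2417, -0.001], [0.5297, 0.2883, -0.0014], [0.5306, 0.2906, -0.0005]]
296 [[0.5007, 0.2415, 0.0064], [0.5023, 0.2434, 0.0056], [0.5269, 0.2881, 0.0068], [0.5285, 0.2903, 0.0063]]
300 [[0.5011, 0.242, 0.0097], [0.5022, 0.2443, 0.01], [0.5268, 0.2876, 0.01], [0.5283, 0.2897, 0.0096]]
304 [[0.5012, 0.2427, 0.0134], [0.5025, 0.2446, 0.0131], [0.5264, 0.2872, 0.0135], [0.528, 0.2892, 0.0128]]
308 [[0.5013, 0.2433, 0.017], [0.5029, 0.2449, 0.0159], [0.5266, 0.2866, 0.0159], [0.5275, 0.2887, 0.0163]]
312 [[0.5022, 0.2431, 0.0185], [0.5032, 0.2452, 0.0188], [0.5266, 0.2862, 0.0187], [0.5274, 0.2882, 0.0192]]
316 [[0.5023, 0.2437, 0.0217], [0.5029, 0.2463, 0.0231], [0.5261, 0.2858, 0.0219], [0.5271, 0.2878, 0.0222]]
320 [[0.5025, 0.2441, 0.0247], [0.5036, 0.2461, 0.0247], [0.5259, 0.2854, 0.0247], [0.5266, 0.2874, 0.0254]]
324 [[0.5029, 0.2444, 0.027], [0.5051, 0.2452, 0.0247], [0.5262, 0.2849, 0.0267], [0.5267, 0.2869, 0.0275]]
328 [[0.503, 0.2448, 0.0298], [0.506, 0.2447, 0.0257], [0.5262, 0.2844, 0.0289], [0.526, 0.2866, 0.0309]]
```

View pics/c12.png

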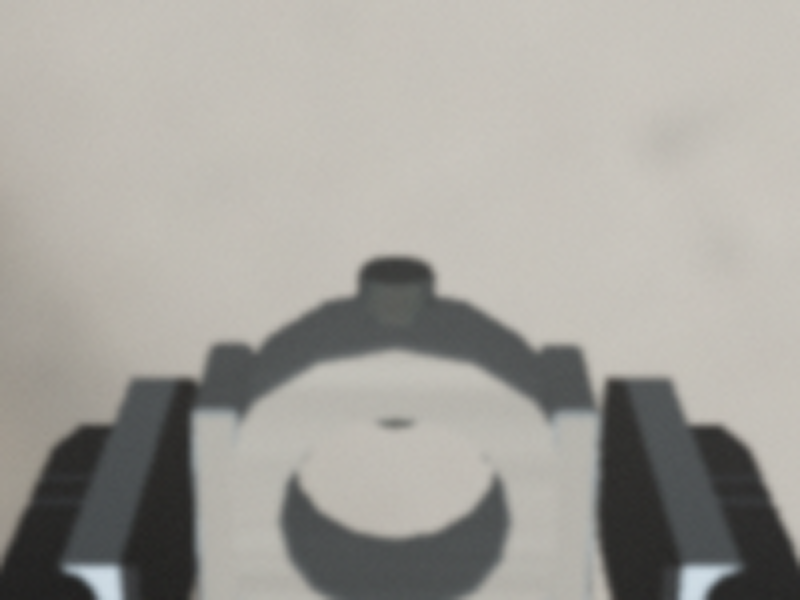

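>>> move_arm(
  deltas=[
    [0,0,0.002,0,50],
    [0,0,0.003,0,45],
    [0,0,0.003,0,40],
    [0,0,0.003,0,35],
    [0,0,0.003,0,30],
    [0,0,0.003,0,30],
    [0,0,0.003,0,30],
    [0,0,0.003,0,30],
  ],
  force=50,
)

```text
t: 11.47
tcp_pos: [0.5243, 0.2599, -0.0219]
tool_rot: [0.255, 0.967, 0.0, 0.001]
force: [-0.8, 0.0, 6.0]
finger_gap: 0.467
```

>>> move_arm(
  deltas=[
    [0,0,-0.02,0,30],
    [0,0,-0.06,0,30],
    [0,0,-0.12,0,30],
    [0,0,-0.19,0,30],
    [0,0,-0.26,0,30],
    [0,0,-0.33,0,30],
    [0,0,-0.38,0,30],
    [0,0,-0.4,0,30],
  ],
)

```text
t: 12.13
tcp_pos: [0.5256, 0.2604, 0.1407]
tool_rot: [0.255, 0.967, 0.002, 0.003]
force: [-0.2, -0.8, -1.0]
finger_gap: 0.465
```

Run:
```python
from h import *
from scipy.spatial.transform import Rotation as R
p,d,T,k=snap("wrist","13")
s=manip.sense();M=R.from_quat(s["tool_rot"]).as_matrix();print(s["tcp_pos"],np.degrees(np.arctan2(M[1,1],M[0,1])),s["force"],s["finger_gap"])
crop(p,220,230,420,380,4,"c13.png")
```

```text
[0.52568027 0.26041898 0.14069285] 60.45662069819756 [ 0.53208502 -0.29036261 -1.08528115] 0.46649178879143266
```

View pics/c13.png

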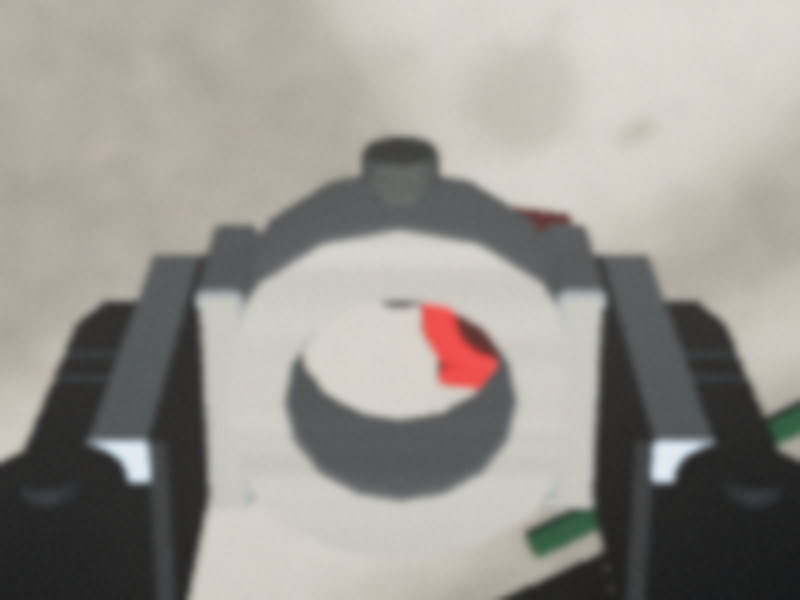

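Run:
```python
from h import *
p,d,T,k=load("wrist","13")
t=np.array([.52568,.26042]); a=np.radians(60.45); ty=np.array([np.cos(a),np.sin(a)]); tx=np.array([-np.sin(a),np.cos(a)])
zt=.1407+.0219+.016
c=lambda x,y:(x/4+220,y/4+230)
for nm,q,z in (("bore",c(401,398),zt),("left",c(287,395),zt),("right",c(515,395),zt),("bot",c(401,498),zt),("head",c(400,145),zt-.008),("landL",c(197,295),zt),("landR",c(605,295),zt)):
    w=onplane([q],T,k,z)[0,:2]-t; print(nm,"tx %.4f ty %.4f"%(w@tx,w@ty))
P=cloud(d,T,k)
b=(abs(P[...,2]-zt)<.006); r=P[b]; print(np.median(r[:,2]))
c0=P[285:360,262:380]; m=(abs(c0[...,2]-zt)<.004)
w=c0[m][:,:2]-t; print("depth top range tx",np.percentile(w@tx,[1,50,99]),"ty",np.percentile(w@ty,[1,50,99]),np.median(c0[m][:,2]),zt)
# collar tilt from plane fit
A=np.c_[w@tx,w@ty,np.ones(len(w))]; print(np.linalg.lstsq(A,c0[m][:,2],rcond=None)[0])
```

```text
bore tx 0.0018 ty 0.0001
left tx 0.0022 ty -0.0114
right tx 0.0021 ty 0.0116
bot tx -0.0102 ty 0.0001
head tx 0.0261 ty 0.0001
landL tx 0.0136 ty -0.0199
landR tx 0.0135 ty 0.0202
0.17746783371923608
depth top range tx [-0.0131444   0.00545201  0.0197602 ] ty [-2.11498907e-02  2.40849211e-05  2.15706104e-02] 0.17748508522478623 0.17859999999999998
[-0.0048799   0.00536112  0.1775029 ]
```

>>> move_arm(
  deltas=[
    [-0.02,-0.02,0,-0.06,30],
    [-0.06,-0.06,0,-0.18,30],
    [-0.12,-0.13,0,-0.34,30],
    [-0.19,-0.2,0,-0.5,30],
    [-0.26,-0.27,0,-0.66,30],
    [-0.32,-0.34,0,-0.82,30],
    [-0.36,-0.38,0,-0.95,30],
    [-0.374,-0.392,0,-1.0,30],
  ],
)

```text
t: 12.85
tcp_pos: [0.5769, 0.0455, 0.1355]
tool_rot: [0.009, 1.0, -0.001, -0.001]
force: [-0.6, 1.0, -0.5]
finger_gap: 0.463
```

>>> move_arm(
  deltas=[
    [0,0,0,-0.1,30],
    [0,0,0,-0.25,30],
    [0,0,0,-0.42,30],
    [0,0,0,-0.6,30],
    [0,0,0,-0.76,30],
    [0,0,0,-0.87,30],
    [0,0,0,-0.91,30],
    [0,0,0,-0.911,30],
  ],
)

```text
t: 13.52
tcp_pos: [0.5757, 0.0497, 0.1358]
tool_rot: [-0.218, 0.976, 0.0, -0.001]
force: [-0.7, -1.1, -1.1]
finger_gap: 0.468
```

>>> move_arm(
  deltas=[
    [0,0,0,0,30],
    [0,0,0,0,30],
    [0,0,0,0,30],
    [0,0,0,0,30],
    [0,0,0,0,30],
    [0,0,0,0,30],
    [0,0,0,0,30],
    [0,0,0,0,30],
  ],
)

```text
t: 14.18
tcp_pos: [0.5767, 0.0496, 0.1372]
tool_rot: [-0.218, 0.976, -0.0, 0.0]
force: [0.7, 0.6, -2.0]
finger_gap: 0.468
```

Run:
```python
from h import *
from scipy.spatial.transform import Rotation as R
p,d,T,k=snap("wrist","14")
s=manip.sense();M=R.from_quat(s["tool_rot"]).as_matrix();print(s["tcp_pos"],np.degrees(np.arctan2(M[1,1],M[0,1])),s["force"],s["finger_gap"],s["q"][5])
```

```text
[0.57672247 0.04957743 0.13717102] 115.18785215922293 [-0.42662688 -0.21207543 -1.08753798] 0.46658130757940847 -2.11758023008239
```

View pics/wrist14.png

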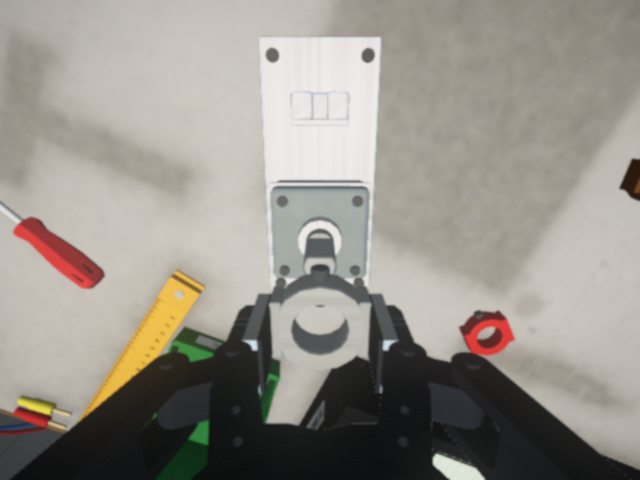

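Run:
```python
from h import *
p,d,T,k=load("wrist","14")
crop(p,260,200,380,320,6,"c14.png")
print(proj([[.5784,.0501,.106],[.5784,.0501,.06],[.57672,.04958,.137+.0219+.016]],T,k))
```

```text
[[318.4367387  267.41549214]
 [318.54689015 241.40977529]
 [318.74761179 331.74572122]]
```

View pics/c14.png

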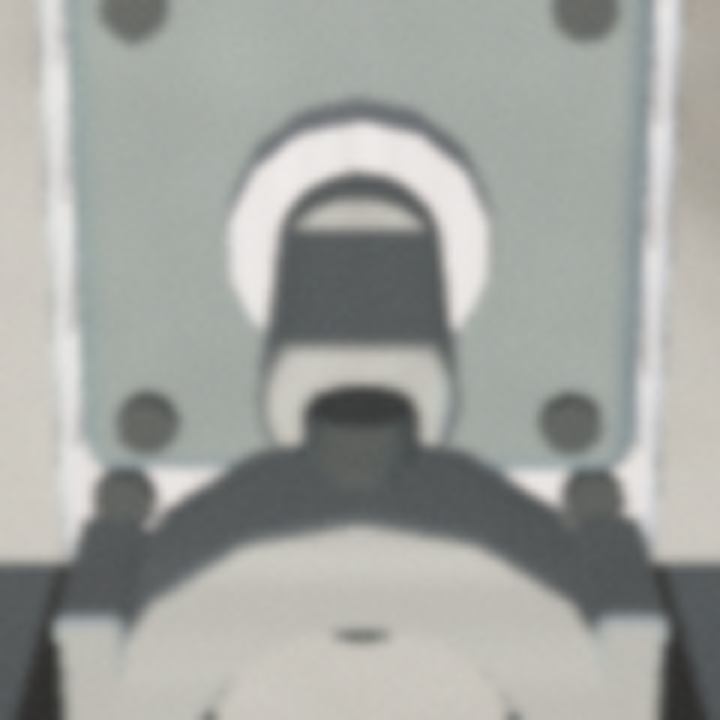

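Run:
```python
from h import *
p,d,T,k=load("wrist","14")
t=np.array([.57672,.04958]); a=np.radians(115.19); ty=np.array([np.cos(a),np.sin(a)]); tx=np.array([-np.sin(a),np.cos(a)])
c=lambda x,y:(x/6+260,y/6+200)
zt=.1372+.0219+.016
for nm,q,z in (("flat top edge",c(360,345),.106),("boss top edge",c(360,122),.06),("bossL",c(229,245),.06),("bossR",c(491,245),.06),("collar front top",c(360,527),zt),("head",c(360,395),zt-.008),("land L front",c(60,620),zt)):
    w=onplane([q],T,k,z)[0,:2]-t; print(nm,"tx %.4f ty %.4f"%(w@tx,w@ty))
print("axis mech", (np.array([.5784,.0501])-t)@tx,(np.array([.5784,.0501])-t)@ty)
```

```text
flat top edge tx 0.0046 ty 0.0007
boss top edge tx 0.0138 ty 0.0008
bossL tx -0.0013 ty -0.0147
bossR tx -0.0013 ty 0.0163
collar front top tx 0.0199 ty 0.0005
head tx 0.0257 ty 0.0005
land L front tx 0.0131 ty -0.0192
axis mech -0.0017415573787421966 -0.00024449518716870193
```

>>> move_arm(
  deltas=[
    [-0.001,0,0.01,0,30],
    [-0.002,0,0.03,0,30],
    [-0.003,0,0.06,0,30],
    [-0.0033,0,0.08,0,30],
    [-0.0033,0,0.1,0,30],
    [-0.0033,0,0.11,0,30],
    [-0.0033,0,0.1125,0,30],
    [-0.0033,0,0.1125,0,30],
  ],
)

```text
t: 14.9
tcp_pos: [0.5777, 0.0502, 0.0916]
tool_rot: [-0.218, 0.976, 0.0, -0.0]
force: [-0.8, -1.3, -1.1]
finger_gap: 0.466
```

Run:
```python
from h import *
p,d,T,k=snap("wrist","15")
from scipy.spatial.transform import Rotation as R
s=manip.sense();M=R.from_quat(s["tool_rot"]).as_matrix();print(s["tcp_pos"],M.round(4).tolist(),s["force"],s["finger_gap"])
crop(p,250,270,390,375,6,"c15.png")
```

```text
[0.57804375 0.05014048 0.09206995] [[-0.9049, -0.4256, 0.0001], [-0.4256, 0.9049, 0.0], [-0.0001, -0.0, -1.0]] [ 0.08373432 -1.05041868 -0.88352551] 0.4646990393256316
```

View pics/c15.png

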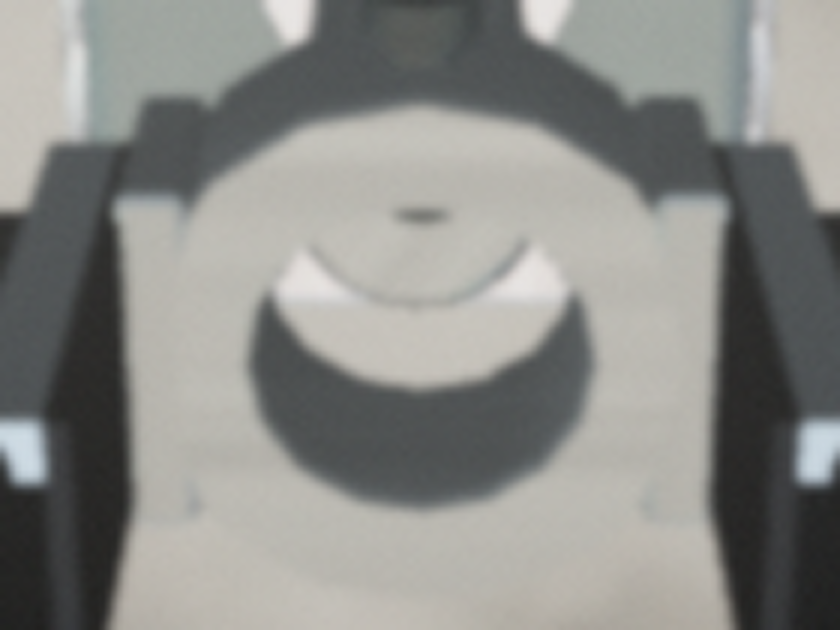

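Run:
```python
from h import *
p,d,T,k=load("wrist","15")
t=np.array([.57804,.05014]); a=np.radians(115.19); ty=np.array([np.cos(a),np.sin(a)]); tx=np.array([-np.sin(a),np.cos(a)])
c=lambda x,y:(x/6+250,y/6+270)
zb=.0920+.0219
for nm,q,z,o in (("shaft rear",c(420,304),.1045,.010),("shaft rear top",c(420,299),.106,.0085),("bore rear low",c(420,388),zb,.0115),("bore rear top",c(420,508),zb+.016,.0115),("boreL top",c(248,365),zb+.016,0),("boreR top",c(594,365),zb+.016,0),("front top",c(420,103),zb+.016,-.02),("shaftL",c(308,248),.1045,0),("shaftR",c(527,245),.1045,0),("plate?",c(420,299),.008,0),("tip",c(421,215),zb+.008,-.008)):
    w=onplane([q],T,k,z)[0,:2]-t; print(nm,"tx %.4f ty %.4f"%(w@tx+o,w@ty))
```

```text
shaft rear tx -0.0000 ty 0.0007
shaft rear top tx -0.0001 ty 0.0007
bore rear low tx -0.0000 ty 0.0007
bore rear top tx 0.0011 ty 0.0006
boreL top tx 0.0011 ty -0.0109
boreR top tx 0.0011 ty 0.0123
front top tx 0.0006 ty 0.0006
shaftL tx -0.0049 ty -0.0082
shaftR tx -0.0047 ty 0.0092
plate? tx -0.0693 ty 0.0011
tip tx -0.0001 ty 0.0007
```

>>> move_arm(
  deltas=[
    [-0.001,0,0.005,0,30],
    [-0.001,0,0.012,0,30],
    [-0.001,0,0.018,0,30],
    [-0.001,0,0.024,0,30],
    [-0.001,0,0.03,0,30],
    [-0.001,0,0.035,0,30],
    [-0.001,0,0.038,0,30],
    [-0.001,0,0.038,0,30],
  ],
)

```text
t: 15.62
tcp_pos: [0.578, 0.0503, 0.0765]
tool_rot: [-0.218, 0.976, 0.0, -0.0]
force: [-0.2, -0.6, -1.5]
finger_gap: 0.466
```

Run:
```python
from h import *
p,d,T,k=snap("wrist","16")
s=manip.sense();print(s["tcp_pos"],s["force"],s["ft_torque"],s["finger_gap"])
crop(p,250,270,390,375,6,"c16.png")
```

```text
[0.5781587  0.05034881 0.07672903] [-1.03367235  0.77234956 -1.57894686] [-0.05325468  0.01039439 -0.00208622] 0.4666287635644554
```

View pics/c16.png

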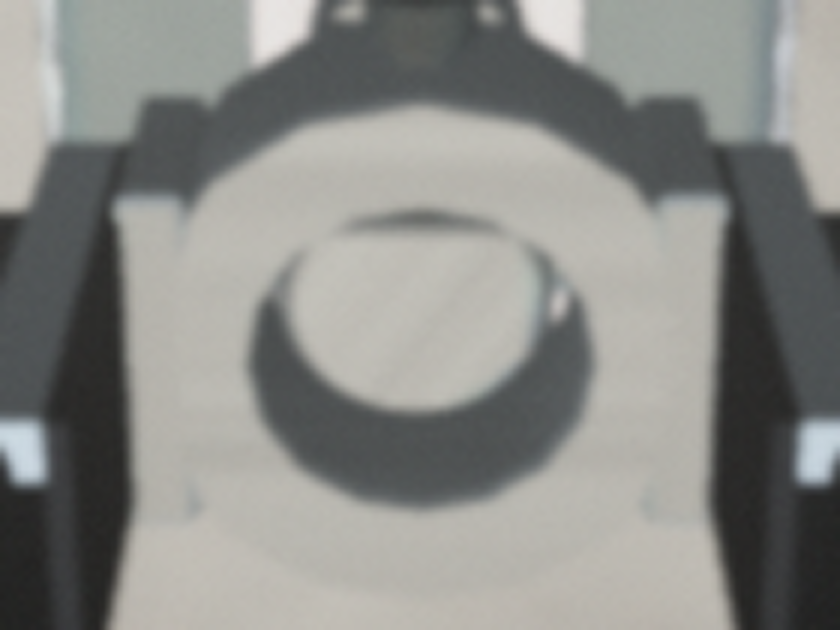

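>>> move_arm(
  deltas=[
    [0,0,0.006,0,30],
    [0,0,0.013,0,30],
    [0,0,0.02,0,30],
    [0,0,0.028,0,30],
    [0,0,0.036,0,30],
    [0,0,0.043,0,30],
    [0,0,0.047,0,30],
    [0,0,0.047,0,30],
  ],
)

```text
t: 16.33
tcp_pos: [0.5779, 0.0504, 0.0576]
tool_rot: [-0.218, 0.976, 0.0, -0.0]
force: [0.5, 0.1, -0.6]
finger_gap: 0.47
```

Run:
```python
from h import *
p,d,T,k=snap("wrist","17")
s=manip.sense();print(s["tcp_pos"],s["force"],s["ft_torque"],s["finger_gap"])
crop(p,250,270,390,375,6,"c17.png")
```

```text
[0.57807401 0.0503404  0.05780325] [-0.31762501 -0.43868586 -2.03046449] [ 0.02265796 -0.00664457  0.02790273] 0.46606273932496955
```

View pics/c17.png

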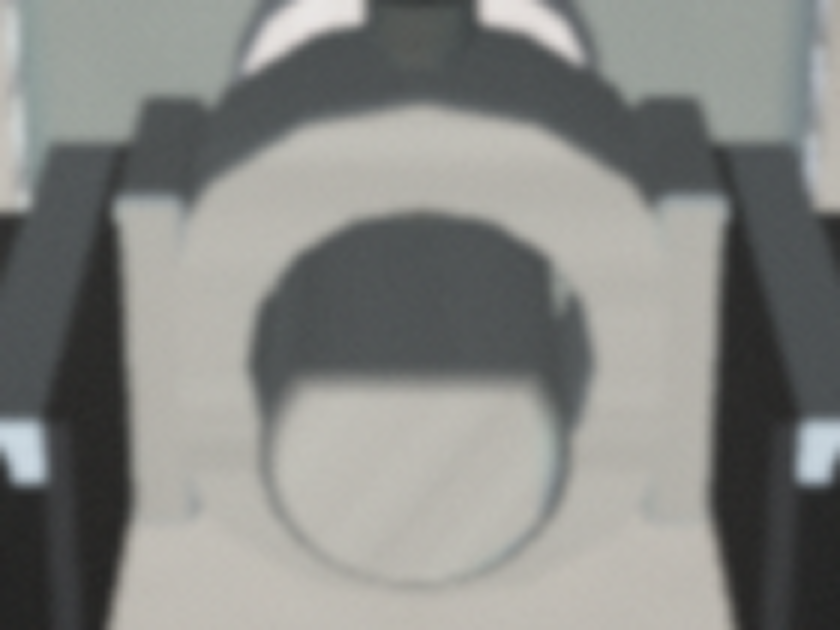

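>>> move_arm(
  deltas=[
    [-0.0005,0,0,0,30],
    [-0.001,0,0,0,30],
    [-0.0015,0,0,0,30],
    [-0.002,0,0,0,30],
    [-0.0025,0,0,0,30],
    [-0.003,0,0,0,30],
    [-0.003,0,0,0,30],
    [-0.003,0,0,0,30],
  ],
)

```text
t: 17.05
tcp_pos: [0.5794, 0.0508, 0.0581]
tool_rot: [-0.218, 0.976, -0.0, 0.0]
force: [-0.0, 0.0, -1.0]
finger_gap: 0.462
```

```bash
cat > f.py <<'E'
from h import *
from scipy.spatial.transform import Rotation as R
s=manip.sense();M=R.from_quat(s["tool_rot"]).as_matrix()
print(s["tcp_pos"],"tool force",(M.T@s["force"]).round(2),"tool torque",(M.T@s["ft_torque"]).round(3),s["finger_gap"],s["t"])
E
python3 f.py
```

```text
[0.57935819 0.05084789 0.05813244] tool force [-0.    0.01  1.04] tool torque [ 0.021 -0.004 -0.003] 0.4623760403453445 17.05
```

>>> move_arm(
  deltas=[
    [-0.0005,0,0,0,30],
    [-0.0005,0,0,0,30],
    [-0.001,0,0,0,30],
    [-0.001,0,0,0,30],
    [-0.0015,0,0,0,30],
    [-0.0015,0,0,0,30],
    [-0.0015,0,0,0,30],
    [-0.0015,0,0,0,30],
  ],
)

```text
t: 17.72
tcp_pos: [0.5798, 0.051, 0.0581]
tool_rot: [-0.218, 0.976, 0.0, -0.0]
force: [-0.3, -0.5, -1.5]
finger_gap: 0.473
```

```bash
python3 f.py
```

```text
[0.57975643 0.05104245 0.05809936] tool force [ 0.49 -0.28  1.48] tool torque [ 0.074  0.071 -0.037] 0.4727514391271981 17.7167
```

>>> move_arm(
  deltas=[
    [-0.0005,0,0,0,30],
    [-0.0005,0,0,0,30],
    [-0.001,0,0,0,30],
    [-0.001,0,0,0,30],
    [-0.0015,0,0,0,30],
    [-0.0015,0,0,0,30],
    [-0.0015,0,0,0,30],
    [-0.0015,0,0,0,30],
  ],
)

```text
t: 18.38
tcp_pos: [0.5798, 0.0512, 0.058]
tool_rot: [-0.218, 0.976, -0.0, -0.001]
force: [-2.6, -2.7, 0.1]
finger_gap: 0.464
```

```bash
python3 f.py; python3 -c "
from h import *
p,d,T,k=snap('wrist','18'); crop(p,250,270,390,375,6,'c18.png')"; python3 f.py
```

```text
[0.57984174 0.051173   0.05803063] tool force [ 3.54 -1.33 -0.1 ] tool torque [ 0.204  0.619 -0.021] 0.46447330666033365 18.3833
[0.5798282  0.05116375 0.05802681] tool force [ 3.44 -0.93 -0.05] tool torque [0.213 0.635 0.01 ] 0.46278927817243753 18.4333
```

View pics/c18.png

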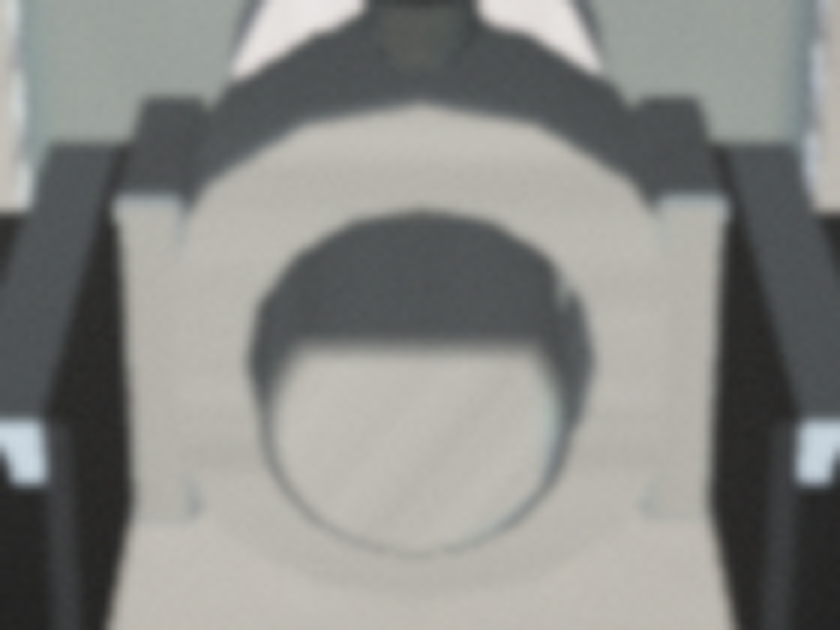

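>>> move_arm(
  deltas=[
    [-0.0005,0,0,0,30],
    [-0.001,0,0,0,30],
    [-0.0012,0,0,0,30],
    [-0.0012,0,0,0,30],
    [-0.0012,0,0,0,30],
    [-0.0012,0,0,0,30],
    [-0.0012,0,0,0,30],
    [-0.0012,0,0,0,30],
  ],
)

```text
t: 19.1
tcp_pos: [0.5799, 0.0512, 0.058]
tool_rot: [-0.218, 0.976, -0.0, -0.001]
force: [-4.1, -4.1, 1.2]
finger_gap: 0.468
```

```bash
python3 f.py
python3 - <<'E'
from h import *
p,d,T,k=snap('top','19'); crop(p,270,160,390,280,6,'c19.png'); p0=load('top','0')[0]
dd=cv2.absdiff(p,p0).max(2)>60; print([(n,int(dd[a:b,c:e].sum())) for n,a,b,c,e in (("bobbin",240,270,445,480),("hex",300,320,388,438),("driver",138,175,388,466))])
snap('wrist','19')
E
python3 f.py
```

```text
[0.57988232 0.05124305 0.05798407] tool force [ 5.49 -1.99 -1.2 ] tool torque [0.237 0.897 0.025] 0.46814951780729686 19.1
[('bobbin', 0), ('hex', 136), ('driver', 0)]
[0.57985946 0.05122469 0.05799271] tool force [ 5.23 -1.44 -0.44] tool torque [ 0.271  0.884 -0.012] 0.4655823282598366 19.2
```

View pics/wrist19.png

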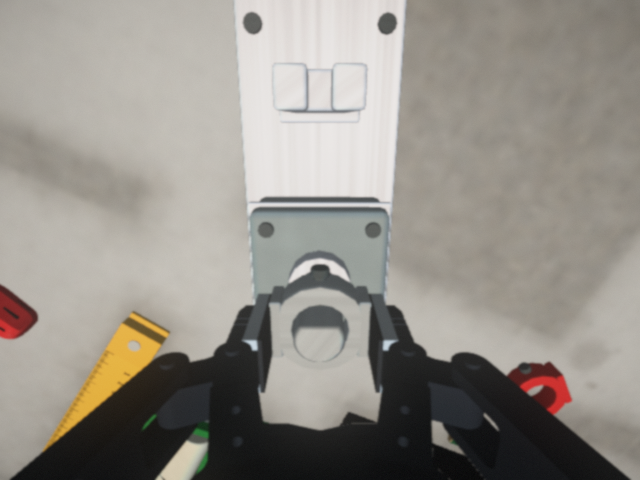

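View pics/top19.png

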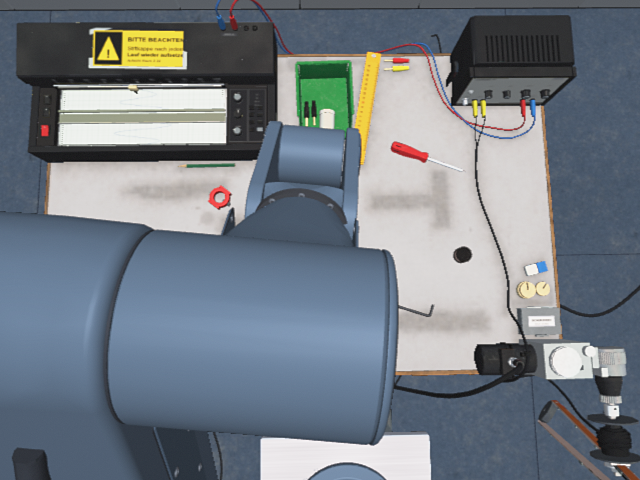

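In the top view the bobbin (462,255) and screwdriver (425,157) have not moved. The hex key is only partly hidden by the arm; its visible end at (432,310) is where it was. The pressing force is steady at about 5 N, so I'm handing in.

```bash
python3 f.py; python3 -c "
from station import manip
print(manip.sign_off())"; python3 f.py
```

```text
[0.57985946 0.05122469 0.05799271] tool force [ 5.23 -1.44 -0.44] tool torque [ 0.271  0.884 -0.012] 0.4655823282598366 19.2
the job is handed in; nothing more can be done
None
the job is handed in; nothing more can be done
```

I turned the shaft about 0.78 rad so its flat faces the key rest. Then I fetched the steel collar, threaded it over the shaft with its screw towards the rest, and pressed the tip onto the flat. I handed in at 19.2 s, still gripping; no verdict is reported.

**Last checks before handing in**
- **Pressing force:** about 5 N sideways at the wrist, steady over the last readings, with about 1.4 N across it.
- **Screw height:** about 88 mm above the table, worked out from the TCP height and the pick-up height.
- **Angles:** the gripper was last measured at 115.19° against the 115.2° needed, and its orientation did not change afterwards. The post's edges gave 25.1°. The flat's top edge looked square to the rest in the wrist view.
- **Level and position:** the tool was level within about 0.002 rad, and the bore about 2 mm off the shaft axis, as pressing requires.
- **Bystanders:** the bobbin and screwdriver were unmoved. The hex key was partly hidden by the arm, but its visible end was in place.

**What failed or disagreed**
- **First pinch:** it closed above the shaft. The fingertips were about 25 mm behind the reported TCP, not 11 mm ahead as stated. I went by the camera depth from then on, and the second pinch held.
- **Wrist camera:** it read about 2 mm too far along the tool's x, and I corrected for that.

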